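# Put returned parts in the returns locker and pull its hatch down with the hook pole

### The arm

A 7-joint arm with a two-finger parallel gripper is mounted at the origin on the work surface. World frame = base frame: x ahead of the robot, y to its left, z up, the work surface at z = 0. Lengths are in m, angles in rad, forces in N, time in s.
With the tool pointing down it reaches from about 0.425 to 0.95 m from the base axis. Payload 4.7 kg.
Tool frame: the origin (TCP) lies at the very end of the fingers, on their centre line; the grasp point (between the pads) lies 19 mm behind it (robot.grasp_offset is the z of the grasp point in the tool frame, in m); z points along the fingers, y is the line along which they close (so a half turn about z gives the same grasp; the last joint's range is limited). The gripper opens to 87 mm and grips with 3 to 60 N. Pads are 19 mm wide; open, the fingers measure 117 mm over their backs; the gripper's body (75 mm by 190 mm) begins 51 mm behind the grasp point.
Start: joints at [1.152, 0.469, -0.049, 1.532, 0.024, 1.141, -0.082], TCP at [0.257, -0.624, 0.223] pointing down, gripper open.
Joint ranges: [-2.59, 2.59], [-0.33, 1.99], [-1.39, 1.29], [0.1, 2.45], [-1.04, 4.18], [0.21, 1.99], [-2.66, 2.66]. Speed limits (rad/s): [2.57, 2.57, 3.14, 3.14, 3.14, 3.14, 3.14].

### API

Orientations are given as a unit quaternion [x, y, z, w].
In Python, from plant import robot, eyes gives the robot as it stands. The module is installed in compiled form; this text tells all that it offers.
- The arm moves only by the shell command python3 -m jog 'ROWS' [OPENING] [FORCE]. ROWS is text: rows parted by semicolons, each of 6 numbers parted by spaces: the shift along the tool's x, y, z in mm, then the turn, a rotation vector about the tool's x, y, z in rad. A call has exactly 10 rows; each row is the pose to reach, as a shift and turn from the pose commanded when the call began, along the tool's axes at that moment; what a row does not reach only later rows make up. A row lasts 1/8 s, in which the tool goes at most 62.5 mm and 10.7 degrees, less where a joint would pass 70% of its speed; a pose out of reach is approached as far as the arm can. A call with a gripper value outside its range is refused whole. OPENING is the closure, from 0 (fully open) to 1 (shut), set as the call begins (- or left out, the last holds). The fingers move at their own pace and stop on an object; FORCE is the grip in N (left out, the last holds). Time passes only in rows, so rows that repeat a pose let the fingers close, or fill a call up. It gives the time, the measured TCP pose, the force, the opening and the grip force at its end, in the units of the state.
- robot.sense(): the state, without advancing time (a new reading comes with each control period).
- eyes.get_image(name): name is "side" or "top"; returns the picture (480x640x3 uint8, blue, green, red); there is no depth.
- eyes.camera_params(name): a dict with "intrinsics" (3x3 intrinsics, pixels), "k1" (the pictures are not rectified: a ray, as slopes to the right and down, at radius r is drawn at 1 + k1 r^2 times it, then the intrinsics apply), "R" (3x3) and "t" (3): a world point X has camera coordinates R X + t. Camera axes: x right, y down, z forward; pixel columns grow to the right and rows downward; lengths in m; the calibration is good to about 2 mm. A picture is of the moment at which its call begins. camera_params takes no time and is no camera call.
- robot.hand_in(): hands the job in; it is judged then, once.
The state is a dict: "time": time; "joints": joint angles; "dq": joint speeds; "joint_efforts": joint torques, N m; "position": TCP position; "orientation": TCP orientation; "contact_force": force on the tool from outside, world axes, zero at the start; "wrist_torque": the same for the moment, N m; "width": opening from 0.0 (shut) to 1.0 (fully open); "gripper_force": force on a finger pad.
Only numpy, scipy, OpenCV 4.12 (cv2) and the standard library are available. Lean on these libraries where they do the work, as an engineer would, in place of code of your own. Each camera call takes 0.05 s, during which the arm holds its last target. There are 200 camera calls.

### The job

Put away the returned parts lying on the counter: every brake pad in the shallow tray and every wheel bearing in the deep tray of the open returns locker. Then take the hook pole from its rest, put its hook through the ring at the top of the hatch and draw the hatch steadily down until it is fully shut, touching the hatch only with the pole and never letting it slam, and lay the pole back in its rest with the prong pointing down. Leave everything else on the counter where it is.

Things in the scene. Friction and masses are not known exactly. Their poses are not given: they have to be found in the camera images.
- locker: the returns locker, a fixed grey tub: 170 mm deep (x), 390 wide (y), 100 high, walls 8 mm, inner floor 20 mm up; loaded from above. Origin at the centre of its underside; front wall towards the robot (-x), hatch hinged on the top of the back wall (+x). Two trays are fixed in it side by side, centred at y = +90 and -90 mm; which is on which side varies
- hatch (a joint): hatch angle, rad: 0 = shut, flat on the tub; grows as it is raised; begins at about 1.75 to 1.95, leaning back past upright (stop 2.0). Clear panel in a steel frame, 178 mm from hinge to free edge, 390 wide, 6 thick, 0.5 kg. The stiff hinge (0.62 N m friction) holds it wherever it is left: it must be drawn down all the way, with up to 4 N at the ring
- hatch_hinge (a point): point on the hinge line of the hatch, midway along it: 85 mm behind the locker's centre (its +x) and 100 mm above the counter; the hinge line is parallel to the locker's y
- ring (a point): steel pull ring fixed rigidly to the middle of the hatch's free edge; origin at its centre, z = ring axis, x = in its plane towards the hatch. Wire 6 mm, clear opening 46 mm; outermost wire at x = -26 mm. Bent 63 deg from the hatch's plane: hatch open, it stands out to the robot and upward 0.3 m up; hatch shut, its outermost wire is 205 mm in front of the hinge line and 50 mm below it
- tray_deep: the deep white tray in the locker, for bearings: 145 (its x, across the locker's depth) x 172 mm (its y) outside, walls 4 mm thick and 52 mm high, inner floor about 4 mm above its origin; origin at the centre of its underside, 20 mm above the counter
- tray_shallow: the shallow white tray in the locker, for brake pads: same plan size as the deep one (145 x 172 mm, 4 mm walls and floor), but its walls are only 20 mm high; origin at the centre of its underside, 20 mm above the counter
- pole: loose hook pole, 0.15 kg: square wooden handle 18 x 18 mm from x = -150 to +65 mm, then an 8 mm steel shank on the same axis to x = +105 mm, where it turns at a right angle into a prong pointing down (-z), its end 39 mm below the axis. Origin on the axis at the balance point: grip it here across its width (y). Begins level in its rest, prong down
- hook (a point): middle of the pole's prong: 105 mm from the pole's origin along +x and 18 mm below its axis (the prong is 8 mm thick)
- hook_tip (a point): lower end of the pole's prong, 105 mm along +x from the pole's origin and 36 mm below its axis
- rest: the pole's fixed rest: dark steel base 170 x 70 x 8 mm, two forks at x = -52 and +52 mm, each 12 mm thick, seat 45 mm above the counter, cheeks up to 59 mm leaving a slot 26 mm wide. Origin at the centre of its underside. The pole lies along its x axis, hook towards +x, pole origin within 6 mm of above the rest's origin, axis 54 mm above the counter
- pad0: a brake pad lying flat, friction side up: a dark steel plate 76 (its x) x 40 (its y) x 6 mm with a grey friction block 64 x 36 x 8 mm on top, 14 mm thick in all, about 0.12 kg; origin at the centre of its underside. None if absent this time
- pad1: a brake pad lying flat, friction side up: a dark steel plate 76 (its x) x 40 (its y) x 6 mm with a grey friction block 64 x 36 x 8 mm on top, 14 mm thick in all, about 0.12 kg; origin at the centre of its underside. None if absent this time
- pad2: a brake pad lying flat, friction side up: a dark steel plate 76 (its x) x 40 (its y) x 6 mm with a grey friction block 64 x 36 x 8 mm on top, 14 mm thick in all, about 0.12 kg; origin at the centre of its underside. None if absent this time
- bearing0: a wheel bearing lying flat: a bare steel ring, outer diameter 47, bore 22, 14 mm thick, about 0.10 kg; origin at the centre of its underside. None if absent this time
- bearing1: a wheel bearing lying flat: a bare steel ring, outer diameter 47, bore 22, 14 mm thick, about 0.10 kg; origin at the centre of its underside. None if absent this time
- bearing2: a wheel bearing lying flat: a bare steel ring, outer diameter 47, bore 22, 14 mm thick, about 0.10 kg; origin at the centre of its underside. None if absent this time
- tumbler: a drinking glass, 68 mm across, 100 mm high; a bystander, to be left where it is; origin at the centre of its underside
- spray_can: a spray can, 60 mm across, 170 mm high; a bystander, to be left where it is; origin at the centre of its underside
- part_box: a blue carton, 100 x 90 x 70 mm; a bystander, to be left where it is; origin at the centre of its underside
- small_box: a brown carton, 60 x 40 x 25 mm; a bystander, to be left where it is; origin at the centre of its underside
- tape_roll: a roll of tape lying flat, 90 mm across, 24 mm high; a bystander, to be left where it is; origin at the centre of its underside
- marker0: a square marker pen, 125 x 16 x 14 mm, black cap; a bystander, to be left where it is; origin at the centre of its underside
- marker1: a square marker pen, 125 x 16 x 14 mm, blue cap; a bystander, to be left where it is; origin at the centre of its underside
Mind the look-alikes: they are no part of the job. What is shaped like the bearing0 but purple, red or turquoise is not meant.

How it is judged:
By the outcome, as a careful person would: the job done as asked, in the order asked, and still so for the second after the job is handed in, with the robot touching nothing.
Of pad0, pad1, pad2, bearing0, bearing1, bearing2 only 4 to 6 are there at a start; the rules pass over those that are not, and their reading is None.
At some moment in a run one of pad0, pad1, pad2, bearing0, bearing1, bearing2 may be knocked a few centimetres aside while the robot is not near it.
It also fails if it takes over 208 s, if anything falls off the work surface, if the arm or the gripper's body presses on something with over 40 N, if the wrist force passes 120 N, or if a joint passes its speed limit or range.

## Working session

There is one attempt and no reset: what is moved stays moved. The work goes in short steps, Python scripts to look and compute and a shell command to move; the robot and the scene stay as the last step left them, time stands still between calls to the robot, and variables do not carry over. Pictures are saved under pics/ and viewed, at most 14 in all, crops included, and the job is handed in when it is done.

```bash
mkdir -p pics
python3 - <<'E'
from plant import robot, eyes
import cv2
print(robot.sense()); print(robot.grasp_offset)
for n in("top","side"):
    cv2.imwrite(f"pics/{n}0.png",eyes.get_image(n)); print(eyes.camera_params(n))
E
```

```text
{'time': 0.0, 'joints': array([ 1.15209628,  0.46944137, -0.04860774,  1.53370445,  0.02412271,
        1.14100922, -0.08230715]), 'dq': array([ 0.00056172,  0.00015145,  0.00053775, -0.00127329, -0.00144599,
        0.00086663, -0.00112563]), 'joint_efforts': array([-4.03567547e-04, -5.07975733e+01, -8.06939160e-02, -2.36155629e+01,
       -6.14067796e-02,  3.78141389e-02,  1.76329704e-04]), 'position': array([ 0.25628016, -0.62379592,  0.22149508]), 'orientation': array([ 9.81062141e-01,  1.93690733e-01, -2.34562182e-04, -9.59644596e-04]), 'contact_force': array([ 0.07029285, -0.2349355 , -0.16993083]), 'wrist_torque': array([ 0.01657611, -0.01067553, -0.0618931 ]), 'gripper_force': 0.0, 'width': 0.9985881788486115}
-0.0187
{'intrinsics': array([[512.32829073,   0.        , 312.92179448],
       [  0.        , 512.32829073, 231.2556097 ],
       [  0.        ,   0.        ,   1.        ]]), 'k1': 0.04904062395854883, 'R': array([[-0.02123358, -0.99972798,  0.00964894],
       [-0.99125321,  0.01979423, -0.13048092],
       [ 0.13025443, -0.01233512, -0.99140387]]), 't': array([0.09238963, 0.56773998, 1.30057609])}
{'intrinsics': array([[469.60200367,   0.        , 315.84939464],
       [  0.        , 469.60200367, 234.80137124],
       [  0.        ,   0.        ,   1.        ]]), 'k1': -0.011169633698025117, 'R': array([[-0.92652438, -0.37623292, -0.00116747],
       [-0.2844282 ,  0.70246732, -0.65241112],
       [ 0.24627865, -0.60414275, -0.75786435]]), 't': array([0.55434331, 0.13618306, 1.06617989])}
```

View pics/top0.png

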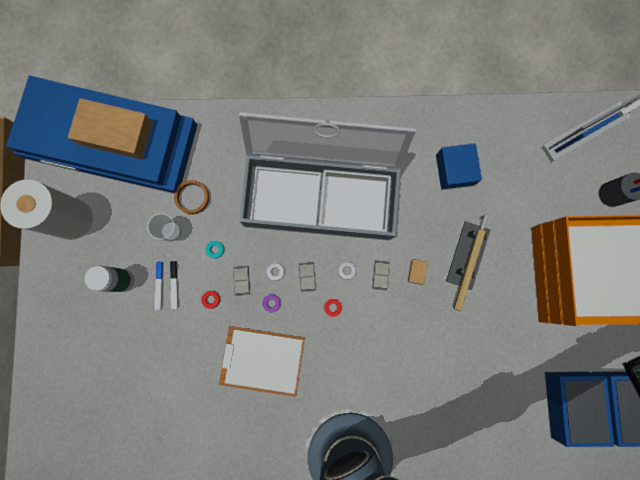

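View pics/side0.png

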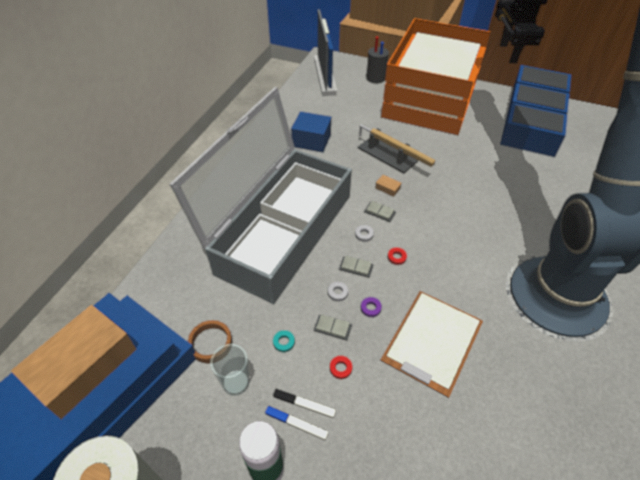

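The top view shows pads at about (241,280), (307,277) and (381,275), steel bearings at (275,271) and (347,270), the rest and pole at about (468,262), and the locker at (322,197). The y+ tray looks shallow. I'll enlarge these areas to check.

```bash
cat > h.py <<'E'
import numpy as np, cv2
from plant import robot, eyes
from scipy.spatial.transform import Rotation as Ro
def ray(n,u,v):
    c=eyes.camera_params(n); K=np.array(c["intrinsics"])
    p=np.array([(u-K[0,2])/K[0,0],(v-K[1,2])/K[1,1]]); q=p.copy()
    for _ in range(20): q=p/(1+c["k1"]*(q@q))
    R=np.array(c["R"]);t=np.array(c["t"]); return -R.T@t, R.T@np.array([*q,1])
def px2w(n,u,v,z):
    o,d=ray(n,u,v); return o+d*(z-o[2])/d[2]
def w2px(n,X):
    c=eyes.camera_params(n); K=np.array(c["intrinsics"]); p=np.array(c["R"])@np.array(X)+np.array(c["t"])
    q=p[:2]/p[2]; q=q*(1+c["k1"]*(q@q)); return np.array([K[0,0]*q[0]+K[0,2],K[1,1]*q[1]+K[1,2]])
def tri(pt,ps):
    A=[];b=[]
    for n,(u,v) in(("top",pt),("side",ps)):
        o,d=ray(n,u,v); d/=np.linalg.norm(d); P=np.eye(3)-np.outer(d,d); A.append(P); b.append(P@o)
    return np.linalg.lstsq(np.vstack(A),np.hstack(b),rcond=None)[0]
def crop(src,x,y,w,h,s,out):
    im=cv2.imread(src) if isinstance(src,str) else src
    cv2.imwrite(out,cv2.resize(im[y:y+h,x:x+w],None,fx=s,fy=s,interpolation=cv2.INTER_CUBIC))
def to_tool(target,quat=None):
    s=robot.sense(); R=Ro.from_quat(s["orientation"])
    print("shift mm",np.round(R.inv().apply(np.array(target)-s["position"])*1e3,1))
    if quat is not None: print("rotvec",np.round((R.inv()*Ro.from_quat(quat)).as_rotvec(),4))
E
python3 - <<'E'
from h import *
crop("pics/top0.png",230,200,200,110,4,"pics/c1.png")
crop("pics/top0.png",400,100,100,230,2.6,"pics/a.png")
a=cv2.imread("pics/top0.png")[205:315,430:500]; b=cv2.imread("pics/top0.png")[105:175,230:420]
a=cv2.resize(a,None,fx=5,fy=5,interpolation=2);b=cv2.resize(b,None,fx=2.3,fy=2.3,interpolation=2)
o=np.zeros((550,350+437,3),np.uint8);o[:,:350]=a;o[:b.shape[0],350:350+b.shape[1]]=b
s=cv2.resize(cv2.imread("pics/side0.png")[80:300,160:360],None,fx=1.75,fy=1.75,interpolation=2)
o[165:165+385,350:700]=s
cv2.imwrite("pics/c2.png",o)
E
```

```text
(no output)
```

View pics/c1.png

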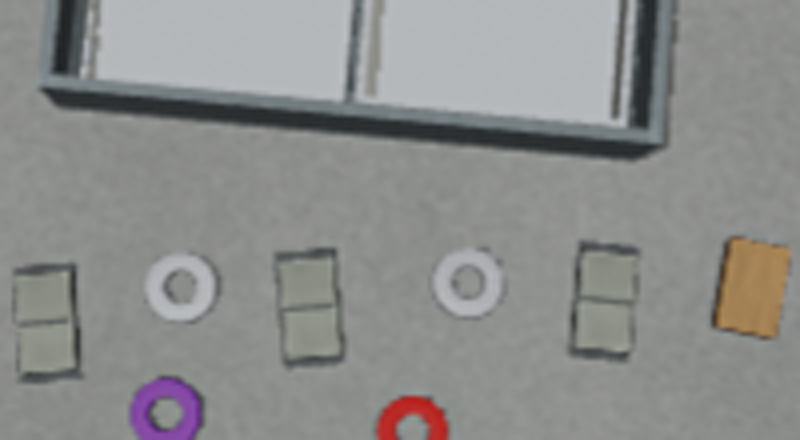

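View pics/c2.png

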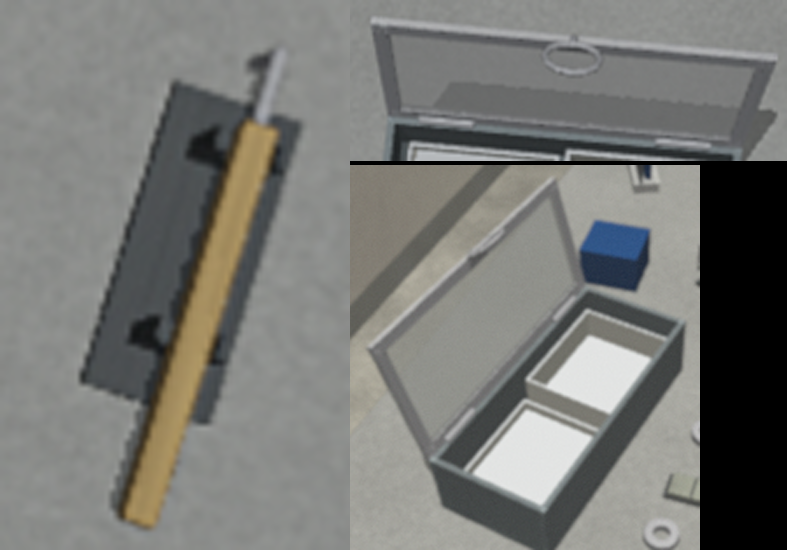

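Run:
```python
from h import *
def c1(U,V,z): return px2w("top",(U+.5)/4-.5+230,(V+.5)/4-.5+200,z)
def c2(U,V,z): return px2w("top",(U+.5)/5-.5+430,(V+.5)/5-.5+205,z)
def show(n,a,b):
    d=a-b;print(n,"ctr",np.round((a+b)[:2]/2,4),"len",round(np.linalg.norm(d[:2]),4),"ang",round(np.degrees(np.arctan2(d[1],d[0])),1))
show("padA",c1(44,267,.006),c1(50,378,.006))
show("padB",c1(306,253,.006),c1(314,363,.006))
show("padC",c1(609,245,.006),c1(600,357,.006))
print("b0",c1(181,287,.014),"b1",c1(468,283,.014))
fl,fr=c1(43,90,.1),c1(664,144,.1); show("front",fl,fr)
show("rest1",c2(178,82,.008),c2(82,382,.008));show("rest2",c2(302,123,.008),c2(210,425,.008))
show("restdiag",c2(178,82,.008),c2(210,425,.008))
show("pole",c2(278,52,.058),c2(140,522,.063));show("handle",c2(262,125,.063),c2(140,522,.063))
R=tri((326.5,130.2),(240,125.7)); L=tri((240.9,113.7),(172.6,184));Q=tri((414.8,129.8),(276,88.6))
print("ring",R,"hatch corners",L,Q)
y=(fl-fr);y/=np.linalg.norm(y);x=np.array([y[1],-y[0],0]);print("x",x,"yaw",np.degrees(np.arctan2(x[1],x[0])))
C=(fl+fr)/2+.085*x;C[2]=0;print("locker",C,"shal",C+.09*y,"deep",C-.09*y)
H=C+.085*x+[0,0,.1];
M=(L+Q)/2-H;print("hinge",H,"ang",np.arctan2(M[2],-M@x),np.linalg.norm(M))
```

```text
padA ctr [0.4475 0.2712] len 0.0728 ang 3.0
padB ctr [0.4533 0.0982] len 0.0725 ang 3.0
padC ctr [ 0.4539 -0.0964] len 0.0741 ang -6.9
b0 [0.4683227  0.18248948 0.014     ] b1 [ 0.46703294 -0.00600088  0.014     ]
front ctr [0.5669 0.0688] len 0.3872 ang 83.8
rest1 ctr [ 0.5136 -0.2968] len 0.1694 ang -20.7
rest2 ctr [ 0.4901 -0.3617] len 0.1692 ang -20.3
restdiag ctr [ 0.5018 -0.3296] len 0.1821 ang 1.7
pole ctr [ 0.4813 -0.3201] len 0.2527 ang -20.0
handle ctr [ 0.4622 -0.3139] len 0.2124 ang -20.4
ring [0.75444374 0.0492686  0.29060764] hatch corners [0.80489611 0.23733789 0.26608841] [ 0.76218235 -0.14703042  0.26396546]
x [ 0.99423078 -0.1072621   0.        ] yaw -6.157511613417308
locker [0.65144392 0.0596772  0.        ] shal [0.66109751 0.14915797 0.        ] deep [ 0.64179033 -0.02980357  0.        ]
hinge [0.73595354 0.05055992 0.1       ] ang 1.8532394894286226 0.17183571680281481
```

```bash
cat >> h.py <<'E'
def q(yaw): return Ro.from_euler("z",yaw,degrees=True)*Ro.from_euler("x",180,degrees=True)
def plan(*T,start=None):
    """targets (x,y,z,yawdeg) tool down; prints shift/turn of each from the one before"""
    s=robot.sense(); p=s["position"]; R=Ro.from_quat(s["orientation"])
    for t in T:
        Rn=q(t[3]); print(np.round(R.inv().apply(np.array(t[:3])-p)*1e3,1),np.round((R.inv()*Rn).as_rotvec(),3))
        p,R=np.array(t[:3]),Rn
C=np.array([.6514,.0597,0]); LY=-6.2
lx=np.array([np.cos(np.radians(LY)),np.sin(np.radians(LY)),0]); ly=np.array([-lx[1],lx[0],0])
def tray(side,x,y,z): # side +1 shallow -1 deep, local offsets
    P=C+lx*x+ly*(side*.09+y); return (P[0],P[1],z,LY)
PADS=[(.4475,.2712,3.),(.4533,.0982,3.),(.4539,-.0964,-6.9)]; BRG=[(.4683,.1825),(.4670,-.0060)]
def moved():
    im=eyes.get_image("top"); cv2.imwrite("pics/cur.png",im); a=cv2.imread("pics/top0.png")
    for n,P in zip("pA pB pC b0 b1".split(),[(*p[:2],) for p in PADS]+BRG):
        u,v=w2px("top",[*P,.01]).astype(int); print(n,(u,v),round(float(np.abs(im[v-16:v+17,u-16:u+17].astype(int)-a[v-16:v+17,u-16:u+17]).mean()),1))
E
python3 - <<'E'
from h import *
plan((*PADS[2][:2],.09,-6.9),(*PADS[2][:2],.004,-6.9),(*PADS[2][:2],.16,-6.9),tray(1,-.01,-.042,.16),tray(1,-.01,-.042,.043),tray(1,-.01,-.042,.16))
E
```

```text
[ 383.3 -412.6  132.3] [-0.002  0.001  0.51 ]
[ 0. -0. 86.] [0. 0. 0.]
[  -0.    0. -156.] [0. 0. 0.]
[ 166.7 -226.6   -0. ] [ 0.     0.    -0.012]
[  0.  -0. 117.] [0. 0. 0.]
[  -0.    0. -117.] [0. 0. 0.]
```

```bash
python3 -m jog '38 -41 0 0 0 0.05;77 -83 10 0 0 0.1;115 -124 20 0 0 0.15;153 -165 40 0 0 0.2;200 -215 60 0 0 0.25;240 -258 80 0 0 0.3;285 -307 100 0 0 0.35;325 -350 115 -0.002 0.001 0.4;360 -390 132 -0.002 0.001 0.46;383.3 -412.6 132.3 -0.002 0.001 0.51' 0.15
python3 - <<'E'
from h import *
plan((*PADS[2][:2],.004,-6.9)); moved(); crop("pics/cur.png",230,200,200,110,4,"pics/c3.png")
E
```

```text
time: 1.35
position: [0.4537, -0.0939, 0.089]
orientation: [0.998, -0.059, -0.001, 0.0]
contact_force: [0.5, -1.1, 0.7]
width: 0.851
gripper_force: 0.0
[ 0.6  2.4 85. ] [0.001 0.001 0.002]
pA (np.int64(241), np.int64(280)) 6.9
pB (np.int64(307), np.int64(276)) 7.0
pC (np.int64(380), np.int64(274)) 79.4
b0 (np.int64(274), np.int64(271)) 7.2
b1 (np.int64(346), np.int64(270)) 34.8
```

View pics/c3.png

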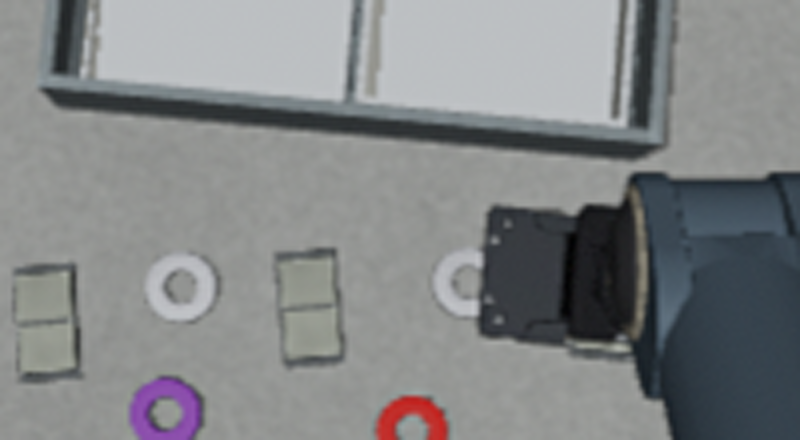

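```bash
python3 -m jog '0 0 12 0 0 0;0 0 25 0 0 0;0 0 37 0 0 0;0 0 50 0 0 0;0 0 60 0 0 0;0 0 70 0 0 0;0 0 77 0 0 0;0 0 82 0 0 0;0 0 85 0 0 0;0 0 85 0 0 0' && python3 -m jog '0 0 0 0 0 0;0 0 0 0 0 0;0 0 0 0 0 0;0 0 0 0 0 0;0 0 0 0 0 0;0 0 0 0 0 0;0 0 -5 0 0 0;0 0 -20 0 0 0;0 0 -40 0 0 0;0 0 -60 0 0 0' 0.75 30
```

```text
time: 2.65
position: [0.4545, -0.0972, 0.0052]
orientation: [0.998, -0.06, 0.001, 0.001]
contact_force: [-1.0, -0.2, 0.5]
width: 0.848
gripper_force: 0.0
time: 3.9
position: [0.4544, -0.0971, 0.0665]
orientation: [0.998, -0.06, 0.001, 0.001]
contact_force: [-0.2, 0.2, -0.8]
width: 0.428
gripper_force: 51.8
```

```bash
python3 -m jog '0 0 -30 0 0 0;0 0 -60 0 0 0;15 -20 -85 0 0 0;40 -55 -94 0 0 0;70 -95 -94 0 0 0;100 -135 -94 0 0 0;130 -175 -94 0 0 -0.012;152 -207 -94 0 0 -0.012;163 -222 -94 0 0 -0.012;166.7 -226.6 -94 0 0 -0.012'
python3 - <<'E'
from h import *
plan(tray(1,-.01,-.042,.045))
E
```

```text
time: 5.15
position: [0.6467, 0.1082, 0.1592]
orientation: [0.999, -0.054, 0.0, 0.001]
contact_force: [-1.0, -0.3, -1.0]
width: 0.431
gripper_force: 51.8
[ -0.2  -0.6 114.2] [ 0.002 -0.001  0.001]
```

```bash
python3 -m jog '0 0 15 0 0 0;0 0 32 0 0 0;0 0 50 0 0 0;0 0 68 0 0 0;0 0 84 0 0 0;0 0 97 0 0 0;0 0 107 0 0 0;0 0 112 0 0 0;0 0 114 0 0 0;0 0 114 0 0 0' && python3 -m jog '0 0 0 0 0 0;0 0 0 0 0 0;0 0 0 0 0 0;0 0 0 0 0 0;0 0 -10 0 0 0;0 0 -30 0 0 0;0 0 -55 0 0 0;0 0 -80 0 0 0;0 0 -100 0 0 0;0 0 -114 0 0 0' 0.42
python3 - <<'E'
from h import *
moved()
plan((*BRG[1],.09,-6.2),(*BRG[1],.003,-6.2),(*BRG[1],.16,-6.2),tray(-1,.02,-.035,.16),tray(-1,.02,-.035,.038))
E
```

```text
time: 6.4
position: [0.6473, 0.1079, 0.0454]
orientation: [0.999, -0.054, 0.001, 0.001]
contact_force: [-0.3, 0.2, -1.3]
width: 0.432
gripper_force: 51.8
time: 7.65
position: [0.6473, 0.1082, 0.1612]
orientation: [0.999, -0.054, 0.002, 0.001]
contact_force: [0.4, 0.2, -1.3]
width: 0.582
gripper_force: 0.0
pA (np.int64(241), np.int64(280)) 12.1
pB (np.int64(307), np.int64(276)) 14.3
pC (np.int64(380), np.int64(274)) 52.5
b0 (np.int64(274), np.int64(271)) 12.6
b1 (np.int64(346), np.int64(270)) 63.4
[-168.2  133.3   71.7] [ 0.    -0.006 -0.   ]
[ 0. -0. 87.] [0. 0. 0.]
[  -0.    0. -157.] [0. 0. 0.]
[196.2  39.8   0. ] [0. 0. 0.]
[  0.  -0. 122.] [0. 0. 0.]
```

Run:
```python
from h import *
crop("pics/cur.png",200,105,220,165,3.6,"pics/c4.png")
B=PADS[1]
plan((*B[:2],.09,3),(*B[:2],.003,3),(*B[:2],.16,3),tray(1,-.01,.048,.16),tray(1,-.01,.048,.045))
```

```text
[-193.    31.1   71.5] [ 0.001 -0.006 -0.161]
[ 0. -0. 87.] [0. 0. 0.]
[  -0.    0. -157.] [0. 0. 0.]
[208. -89.  -0.] [ 0.    -0.     0.161]
[  0.  -0. 115.] [0. 0. 0.]
```

View pics/cur.png

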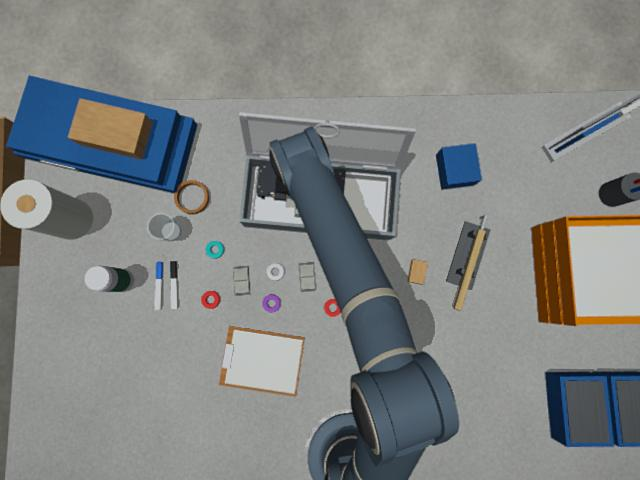

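The pads and bearing on the left are where they were, and the arm is above the trays without touching the ring. Next is pad B.

```bash
python3 -m jog '-20 3 0 0 0 0;-45 7 0 0 0 -0.02;-75 12 0 0 0 -0.05;-105 17 0 0 0 -0.08;-135 22 15 0 -0.003 -0.1;-160 26 32 0 -0.006 -0.13;-178 29 50 0 -0.006 -0.15;-188 30.5 62 0.001 -0.006 -0.161;-193 31.1 70 0.001 -0.006 -0.161;-193 31.1 71.5 0.001 -0.006 -0.161' 0.15 && python3 -m jog '0 0 12 0 0 0;0 0 25 0 0 0;0 0 37 0 0 0;0 0 50 0 0 0;0 0 60 0 0 0;0 0 70 0 0 0;0 0 78 0 0 0;0 0 84 0 0 0;0 0 86 0 0 0;0 0 86 0 0 0' && python3 -m jog '0 0 0 0 0 0;0 0 0 0 0 0;0 0 0 0 0 0;0 0 0 0 0 0;0 0 0 0 0 0;0 0 0 0 0 0;0 0 -10 0 0 0;0 0 -40 0 0 0;0 0 -85 0 0 0;0 0 -125 0 0 0' 0.75 30
python3 - <<'E'
from h import *
plan(tray(1,-.01,.048,.16),tray(1,-.01,.048,.045))
E
```

```text
time: 8.95
position: [0.4519, 0.0979, 0.0871]
orientation: [1.0, 0.026, -0.002, 0.0]
contact_force: [0.1, -0.4, -0.1]
width: 0.849
gripper_force: 0.0
time: 10.2
position: [0.4514, 0.0978, 0.0014]
orientation: [1.0, 0.026, -0.002, 0.0]
contact_force: [-1.2, 0.5, -0.3]
width: 0.847
gripper_force: 0.0
time: 11.45
position: [0.4517, 0.0978, 0.1282]
orientation: [1.0, 0.026, -0.002, 0.0]
contact_force: [0.6, -0.7, -1.1]
width: 0.449
gripper_force: 30.0
[209.5 -89.2 -32.8] [0.001 0.004 0.161]
[  0.  -0. 115.] [0. 0. 0.]
```

```bash
python3 -m jog '0 0 -15 0 0 0;10 -4 -30 0 0 0.02;35 -15 -32 0 0 0.04;65 -28 -33 0 0 0.07;95 -40 -33 0 0 0.1;130 -55 -33 0 0 0.13;165 -70 -33 0 0 0.15;190 -81 -33 0 0 0.161;205 -87 -33 0.001 0.004 0.161;209.5 -89.2 -33 0.001 0.004 0.161' && python3 -m jog '0 0 15 0 0 0;0 0 32 0 0 0;0 0 50 0 0 0;0 0 68 0 0 0;0 0 84 0 0 0;0 0 97 0 0 0;0 0 107 0 0 0;0 0 112 0 0 0;0 0 114 0 0 0;0 0 114 0 0 0' && python3 -m jog '0 0 0 0 0 0;0 0 0 0 0 0;0 0 0 0 0 0;0 0 0 0 0 0;0 0 -10 0 0 0;0 0 -30 0 0 0;0 0 -55 0 0 0;0 0 -80 0 0 0;0 0 -100 0 0 0;0 0 -114 0 0 0' 0.42
python3 - <<'E'
from h import *
A=PADS[0];moved()
plan((*A[:2],.09,3),(*A[:2],.003,3),(*A[:2],.16,3),tray(1,-.01,.003,.16),tray(1,-.01,.003,.045))
E
```

```text
time: 12.7
position: [0.6563, 0.1981, 0.1567]
orientation: [0.999, -0.054, -0.002, 0.0]
contact_force: [-0.6, -0.0, -0.4]
width: 0.452
gripper_force: 30.0
time: 13.95
position: [0.6568, 0.1981, 0.0447]
orientation: [0.999, -0.054, -0.0, -0.0]
contact_force: [-0.3, 0.5, -1.8]
width: 0.451
gripper_force: 30.0
time: 15.2
position: [0.657, 0.1982, 0.1605]
orientation: [0.999, -0.054, 0.001, -0.0]
contact_force: [-0.2, 0.2, -0.6]
width: 0.581
gripper_force: 0.0
pA (np.int64(241), np.int64(280)) 13.0
pB (np.int64(307), np.int64(276)) 46.2
pC (np.int64(380), np.int64(274)) 29.1
b0 (np.int64(274), np.int64(271)) 19.7
b1 (np.int64(346), np.int64(270)) 53.5
[-217.2  -49.4   71.4] [-0.002 -0.004 -0.161]
[ 0. -0. 87.] [0. 0. 0.]
[  -0.    0. -157.] [0. 0. 0.]
[197.5 128.5   0. ] [ 0.    -0.     0.161]
[  0.  -0. 115.] [0. 0. 0.]
```

```bash
python3 -m jog '-20 -5 0 0 0 0;-45 -10 0 0 0 -0.02;-75 -17 0 0 0 -0.05;-110 -25 0 0 0 -0.08;-145 -33 10 0 -0.003 -0.1;-175 -40 30 0 -0.004 -0.13;-198 -45 50 0 -0.004 -0.15;-211 -48 64 -0.002 -0.004 -0.161;-217 -49.4 71 -0.002 -0.004 -0.161;-217.2 -49.4 71.4 -0.002 -0.004 -0.161' 0.15 && python3 -m jog '0 0 12 0 0 0;0 0 25 0 0 0;0 0 37 0 0 0;0 0 50 0 0 0;0 0 60 0 0 0;0 0 70 0 0 0;0 0 78 0 0 0;0 0 84 0 0 0;0 0 86 0 0 0;0 0 86 0 0 0' && python3 -m jog '0 0 0 0 0 0;0 0 0 0 0 0;0 0 0 0 0 0;0 0 0 0 0 0;0 0 0 0 0 0;0 0 0 0 0 0;0 0 -10 0 0 0;0 0 -40 0 0 0;0 0 -85 0 0 0;0 0 -125 0 0 0' 0.75 30
python3 - <<'E'
from h import *
plan(tray(1,-.01,.003,.16),tray(1,-.01,.003,.045))
E
```

```text
time: 16.5
position: [0.4462, 0.2705, 0.0869]
orientation: [1.0, 0.026, -0.002, 0.001]
contact_force: [0.5, 0.1, 0.5]
width: 0.852
gripper_force: 0.0
time: 17.75
position: [0.4456, 0.2705, 0.0012]
orientation: [1.0, 0.026, -0.002, 0.001]
contact_force: [-0.1, -0.5, -0.4]
width: 0.854
gripper_force: 0.0
time: 19.0
position: [0.4459, 0.2704, 0.1279]
orientation: [1.0, 0.026, -0.002, 0.001]
contact_force: [1.0, -0.3, -0.8]
width: 0.454
gripper_force: 30.0
[198.9 128.  -32.9] [0.002 0.005 0.161]
[  0.  -0. 115.] [0. 0. 0.]
```

```bash
python3 -m jog '0 0 -15 0 0 0;10 6 -30 0 0 0.02;32 21 -32 0 0 0.04;60 39 -33 0 0 0.07;90 58 -33 0 0 0.1;125 80 -33 0 0 0.13;158 102 -33 0 0 0.15;180 116 -33 0.002 0.005 0.161;194 125 -33 0.002 0.005 0.161;198.9 128 -33 0.002 0.005 0.161' && python3 -m jog '0 0 15 0 0 0;0 0 32 0 0 0;0 0 50 0 0 0;0 0 68 0 0 0;0 0 84 0 0 0;0 0 97 0 0 0;0 0 107 0 0 0;0 0 112 0 0 0;0 0 114 0 0 0;0 0 114 0 0 0' && python3 -m jog '0 0 0 0 0 0;0 0 0 0 0 0;0 0 0 0 0 0;0 0 0 0 0 0;0 0 -10 0 0 0;0 0 -30 0 0 0;0 0 -55 0 0 0;0 0 -80 0 0 0;0 0 -100 0 0 0;0 0 -114 0 0 0' 0.43
python3 - <<'E'
from h import *
moved();crop("pics/cur.png",200,150,200,150,4,"pics/c5.png")
b=BRG[0]
plan((*b,.09,-6.2),(*b,.003,-6.2),(*b,.16,-6.2),tray(-1,-.02,.035,.16),tray(-1,-.02,.035,.038))
E
```

```text
time: 20.25
position: [0.6523, 0.1517, 0.1569]
orientation: [0.998, -0.055, -0.001, 0.0]
contact_force: [1.0, -0.2, -1.6]
width: 0.452
gripper_force: 30.0
time: 21.5
position: [0.652, 0.1535, 0.0447]
orientation: [0.999, -0.054, 0.001, -0.0]
contact_force: [0.4, 0.2, -1.7]
width: 0.451
gripper_force: 30.0
time: 22.75
position: [0.6521, 0.1535, 0.1604]
orientation: [0.999, -0.054, 0.001, -0.0]
contact_force: [-0.3, -0.4, 0.2]
width: 0.569
gripper_force: 0.0
pA (np.int64(241), np.int64(280)) 20.5
pB (np.int64(307), np.int64(276)) 38.6
pC (np.int64(380), np.int64(274)) 36.0
b0 (np.int64(274), np.int64(271)) 12.8
b1 (np.int64(346), np.int64(270)) 61.1
[-187.    -8.4   71.1] [-0.002 -0.005 -0.   ]
[ 0. -0. 87.] [0. 0. 0.]
[  -0.    0. -157.] [0. 0. 0.]
[175.3 157.3   0. ] [0. 0. 0.]
[  0.  -0. 122.] [0. 0. 0.]
```

View pics/c5.png

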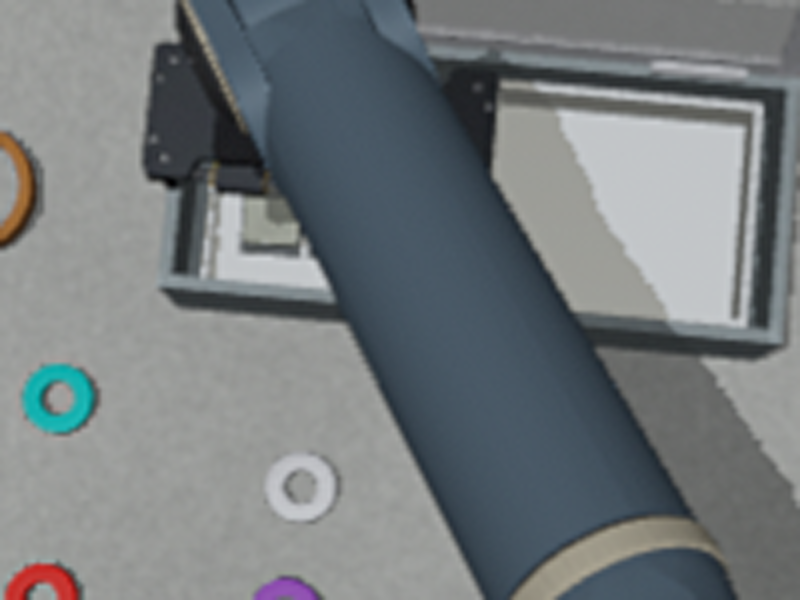

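Pad B is lying in the shallow tray, bearing 0 hasn't moved (275,272), and the tray on the right is clear.

```bash
python3 -m jog '-15 -1 0 0 0 0;-40 -2 0 0 0 0;-70 -3 0 0 0 0;-100 -4 0 0 0 0;-130 -6 10 0 -0.003 0;-155 -7 30 0 -0.005 0;-172 -8 50 0 -0.005 0;-182 -8.4 64 -0.002 -0.005 0;-187 -8.4 71 -0.002 -0.005 0;-187 -8.4 71 -0.002 -0.005 0' 0.1 && python3 -m jog '0 0 12 0 0 0;0 0 25 0 0 0;0 0 37 0 0 0;0 0 50 0 0 0;0 0 60 0 0 0;0 0 70 0 0 0;0 0 78 0 0 0;0 0 84 0 0 0;0 0 85 0 0 0;0 0 85 0 0 0' && python3 -m jog '0 0 0 0 0 0;0 0 0 0 0 0;0 0 0 0 0 0;0 0 0 0 0 0;0 0 0 0 0 0;0 0 0 0 0 0;0 0 -10 0 0 0;0 0 -40 0 0 0;0 0 -85 0 0 0;0 0 -125 0 0 0' 0.75 30
python3 - <<'E'
from h import *
plan(tray(-1,-.02,.035,.16),tray(-1,-.02,.035,.038))
E
```

```text
time: 24.05
position: [0.4665, 0.1819, 0.0869]
orientation: [0.999, -0.054, -0.003, 0.001]
contact_force: [1.4, 0.7, -0.8]
width: 0.903
gripper_force: 0.0
time: 25.3
position: [0.4664, 0.1819, 0.0024]
orientation: [0.999, -0.054, -0.002, 0.001]
contact_force: [-0.7, 0.6, 0.2]
width: 0.897
gripper_force: 0.0
time: 26.55
position: [0.4667, 0.1818, 0.1291]
orientation: [0.999, -0.054, -0.002, 0.001]
contact_force: [-0.4, 0.3, -1.3]
width: 0.524
gripper_force: 30.0
[176.7 156.5 -31.4] [ 0.002  0.004 -0.   ]
[  0.  -0. 122.] [0. 0. 0.]
```

```bash
python3 -m jog '0 0 -15 0 0 0;10 9 -28 0 0 0;30 27 -31 0 0 0;57 50 -31 0 0 0;85 75 -31 0 0 0;115 102 -31 0 0 0;143 127 -31 0 0 0;162 144 -31 0 0 0;173 153 -31 0.002 0.004 0;176.7 156.5 -31.4 0.002 0.004 0' && python3 -m jog '0 0 15 0 0 0;0 0 32 0 0 0;0 0 50 0 0 0;0 0 68 0 0 0;0 0 84 0 0 0;0 0 99 0 0 0;0 0 110 0 0 0;0 0 117 0 0 0;0 0 120 0 0 0;0 0 120 0 0 0' && python3 -m jog '0 0 0 0 0 0;0 0 0 0 0 0;0 0 0 0 0 0;0 0 0 0 0 0;0 0 -10 0 0 0;0 0 -30 0 0 0;0 0 -55 0 0 0;0 0 -80 0 0 0;0 0 -100 0 0 0;0 0 -120 0 0 0' 0.35
python3 - <<'E'
from h import *
b=BRG[1]
plan((*b,.11,-6.2),(.48,-.12,.25,-6.2)); moved(); print(px2w("side",364,232,.014), w2px("side",[*b,.014]))
s=eyes.get_image("side"); u,v=w2px("side",[*b,.014]).astype(int); cv2.imwrite("pics/sb.png",s); crop(s,u-60,v-60,120,120,4,"pics/c6.png")
E
```

```text
time: 27.8
position: [0.6255, 0.0065, 0.1571]
orientation: [0.999, -0.055, -0.001, -0.0]
contact_force: [0.1, 0.7, -0.5]
width: 0.52
gripper_force: 30.0
time: 29.05
position: [0.6259, 0.0074, 0.0383]
orientation: [0.999, -0.054, -0.0, -0.0]
contact_force: [-0.0, 1.3, -1.4]
width: 0.519
gripper_force: 30.0
time: 30.3
position: [0.6262, 0.0075, 0.1608]
orientation: [0.999, -0.054, 0.001, -0.0]
contact_force: [-0.7, -0.9, -0.5]
width: 0.651
gripper_force: 0.0
[-156.9   30.6   50.5] [-0.001 -0.002  0.   ]
[  25.2  111.9 -140. ] [0. 0. 0.]
pA (np.int64(241), np.int64(280)) 18.8
pB (np.int64(307), np.int64(276)) 19.2
pC (np.int64(380), np.int64(274)) 55.1
b0 (np.int64(274), np.int64(271)) 14.1
b1 (np.int64(346), np.int64(270)) 11.8
[ 0.46898547 -0.00092059  0.014     ] [365.39366862 230.805172  ]
```

View pics/sb.png

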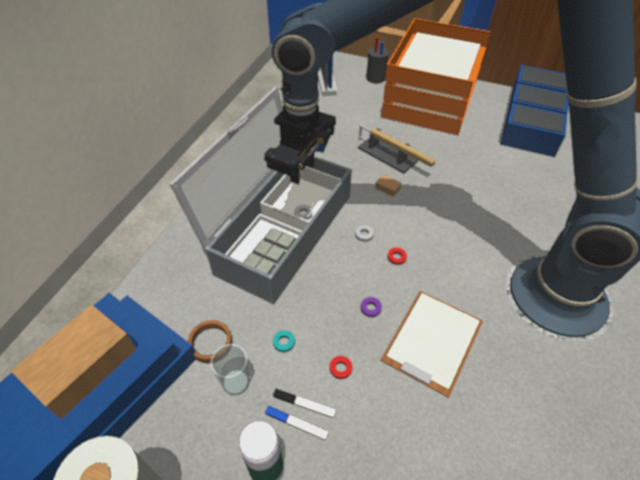

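All three pads are in the shallow tray, bearing 0 is in the deep tray, and bearing 1 is still at (364,232) in the side view. I'll fetch bearing 1.

```bash
python3 -m jog '-15 3 0 0 0 0;-40 8 0 0 0 0;-70 14 0 0 0 0;-100 20 5 0 -0.002 0;-125 25 18 0 -0.002 0;-142 28 32 0 -0.002 0;-152 30 43 0 -0.002 0;-156 30.6 49 0 -0.002 0;-156.9 30.6 50.5 -0.001 -0.002 0;-156.9 30.6 50.5 -0.001 -0.002 0' 0.1 && python3 -m jog '0 0 15 0 0 0;0 0 30 0 0 0;0 0 45 0 0 0;0 0 60 0 0 0;0 0 74 0 0 0;0 0 87 0 0 0;0 0 97 0 0 0;0 0 104 0 0 0;0 0 106 0 0 0;0 0 106 0 0 0' && python3 -m jog '0 0 0 0 0 0;0 0 0 0 0 0;0 0 0 0 0 0;0 0 0 0 0 0;0 0 0 0 0 0;0 0 0 0 0 0;0 0 -10 0 0 0;0 0 -40 0 0 0;0 0 -85 0 0 0;0 0 -125 0 0 0' 0.75 30
python3 - <<'E'
from h import *
plan(tray(-1,.02,-.035,.16),tray(-1,.02,-.035,.038))
E
```

```text
time: 31.65
position: [0.4672, -0.0059, 0.1079]
orientation: [0.999, -0.054, -0.001, 0.0]
contact_force: [0.2, -0.1, 0.1]
width: 0.905
gripper_force: 0.0
time: 32.9
position: [0.4664, -0.0061, 0.0019]
orientation: [0.999, -0.054, -0.001, 0.0]
contact_force: [-0.0, -0.3, -0.4]
width: 0.902
gripper_force: 0.0
time: 34.15
position: [0.4664, -0.006, 0.1286]
orientation: [0.999, -0.054, -0.001, 0.0]
contact_force: [1.2, 0.6, -0.2]
width: 0.527
gripper_force: 30.0
[196.8  39.8 -31.8] [0.001 0.002 0.   ]
[  0.  -0. 122.] [0. 0. 0.]
```

```bash
python3 -m jog '0 0 -15 0 0 0;10 2 -28 0 0 0;33 7 -31 0 0 0;62 13 -31 0 0 0;92 19 -31 0 0 0;125 25 -31 0 0 0;157 32 -31 0 0 0;180 36 -31 0 0 0;192 39 -31 0.001 0.002 0;196.8 39.8 -31.8 0.001 0.002 0' && python3 -m jog '0 0 15 0 0 0;0 0 32 0 0 0;0 0 50 0 0 0;0 0 68 0 0 0;0 0 84 0 0 0;0 0 99 0 0 0;0 0 110 0 0 0;0 0 117 0 0 0;0 0 120 0 0 0;0 0 120 0 0 0' && python3 -m jog '0 0 0 0 0 0;0 0 0 0 0 0;0 0 0 0 0 0;0 0 0 0 0 0;0 0 -10 0 0 0;0 0 -30 0 0 0;0 0 -55 0 0 0;0 0 -80 0 0 0;0 0 -100 0 0 0;0 0 -120 0 0 0' 0.35
cat >> h.py <<'E'
up=np.array([0,0,1.])
H=C+.085*lx+.1*up
def az(a,z): return H-a/1e3*lx+z/1e3*up      # hatch plane coords in mm
def rot(p,th): c,s=np.cos(th),np.sin(th); return np.array([c*p[0]-s*p[1],s*p[0]+c*p[1]])
def ringpts(th,n=40):
    e=np.array([.454,-.891]); c0=np.array([205,-50])-26*e; out=[]
    for k in np.linspace(0,2*np.pi,n):
        p=rot(c0+26*np.cos(k)*e,th); out.append(az(*p)+ly*.026*np.sin(k))
    return out
E
python3 - <<'E'
from h import *
plan((.502,-.3293,.16,-20.5),(.502,-.3293,.035,-20.5),(.502,-.3293,.16,-20.5))
rows=[]
for n,(x,y,w,h,s) in {"top":(290,105,75,40,5.3),"side":(205,90,75,40,5.3)}.items():
    im=cv2.resize(cv2.imread(f"pics/{n}0.png")[y:y+h,x:x+w],None,fx=s,fy=s,interpolation=2)
    col=[im]
    for th,c in((1.78,(0,0,255)),(1.86,(0,255,0)),):
        j=im.copy()
        pts=np.array([(w2px(n,P)-[x,y]+.5)*s-.5 for P in ringpts(th)]).astype(int)
        cv2.polylines(j,[pts],False,c,1); 
        for yy in(-.195,.195):
            pass
        cv2.putText(j,str(th),(5,15),0,.5,c); col.append(j)
    rows.append(np.vstack(col))
    for yy in (-.195,.195):
        print(n,[np.round(w2px(n,az(*rot(np.array([178,0]),t))+ly*yy),1) for t in(1.78,1.86)], "hinge",np.round(w2px(n,H+ly*yy),1))
    ring=rows
o=np.hstack(rows); print(o.shape); cv2.imwrite("pics/c7.png",o[:600,:800])
E
```

```text
time: 35.4
position: [0.6577, -0.0673, 0.1568]
orientation: [0.999, -0.054, -0.001, -0.0]
contact_force: [-0.0, 0.1, -0.5]
width: 0.532
gripper_force: 30.0
time: 36.65
position: [0.6581, -0.0668, 0.0382]
orientation: [0.999, -0.054, -0.0, -0.0]
contact_force: [0.3, 0.6, -0.4]
width: 0.531
gripper_force: 30.0
time: 37.9
position: [0.6581, -0.0669, 0.1598]
orientation: [0.999, -0.054, 0.0, -0.0]
contact_force: [0.7, -0.3, 0.8]
width: 0.649
gripper_force: 0.0
[-1.268e+02  2.777e+02 -2.000e-01] [-0.   -0.    0.25]
[  0.  -0. 125.] [0. 0. 0.]
[   0.    0. -125.] [0. 0. 0.]
top [array([416.1, 132.8]), array([416.1, 127.3])] hinge [400.6 169.2]
top [array([239.1, 117.4]), array([240., 112.])] hinge [246.8 155.7]
side [array([279.9,  85.7]), array([275.1,  85.6])] hinge [295.6 147.5]
side [array([175.5, 183.4]), array([170.4, 182.4])] hinge [206.8 247.3]
(636, 796, 3)
```

View pics/c7.png

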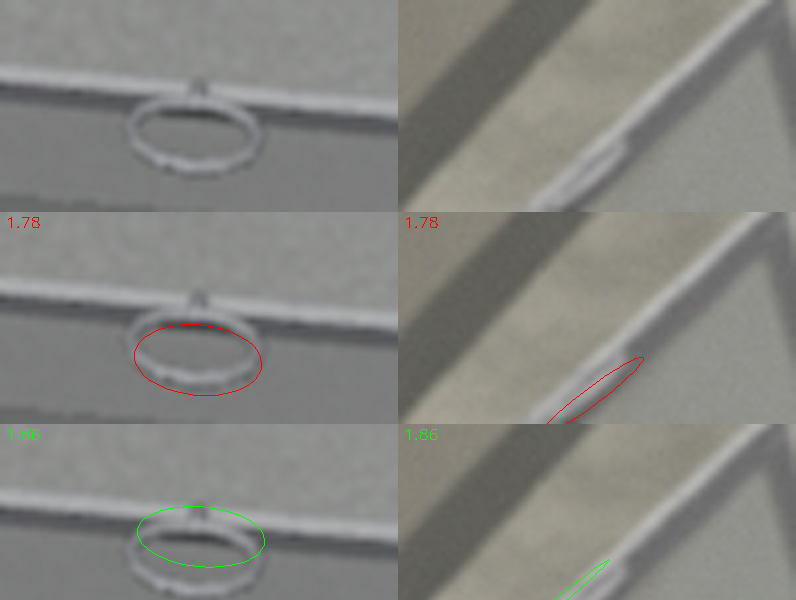

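Ring overlay: the ring sits between the two models, so θ ≈ 1.815, and it is well centred laterally. Next I'll grip the pole.

```bash
python3 -m jog '-10 22 0 0 0 0.02;-25 55 0 0 0 0.05;-41 90 0 0 0 0.08;-57 125 0 0 0 0.11;-75 165 0 0 0 0.15;-92 200 0 0 0 0.18;-108 235 0 0 0 0.21;-120 262 0 0 0 0.24;-126 275 0 0 0 0.25;-126.8 277.5 0 0 0 0.25' 0.3 && python3 -m jog '0 0 18 0 0 0;0 0 36 0 0 0;0 0 54 0 0 0;0 0 72 0 0 0;0 0 88 0 0 0;0 0 102 0 0 0;0 0 114 0 0 0;0 0 122 0 0 0;0 0 125 0 0 0;0 0 125 0 0 0' && python3 -m jog '0 0 0 0 0 0;0 0 0 0 0 0;0 0 0 0 0 0;0 0 0 0 0 0;0 0 0 0 0 0;0 0 0 0 0 0;0 0 0 0 0 0;0 0 0 0 0 0;0 0 0 0 0 0;0 0 0 0 0 0' 0.95 60
python3 - <<'E'
from h import *
print(robot.sense()["wrist_torque"])
moved()
s=cv2.imread("pics/cur.png"); t=eyes.get_image("side")
o=np.hstack([cv2.resize(s[200:320,420:510],None,fx=4,fy=4,interpolation=2),cv2.resize(t[100:220,330:440],None,fx=4,fy=4,interpolation=2)[:,:440]]); cv2.imwrite("pics/c8.png",o)
plan((.502,-.329,.2,-20.5),(*(az(97-12,0)[:2]),.37,-6.2))
E
```

```text
time: 39.15
position: [0.5006, -0.33, 0.1576]
orientation: [0.984, -0.179, -0.001, -0.0]
contact_force: [-0.4, 0.0, -0.2]
width: 0.702
gripper_force: 0.0
time: 40.4
position: [0.502, -0.3291, 0.0332]
orientation: [0.984, -0.178, -0.0, -0.0]
contact_force: [0.7, -0.6, 1.1]
width: 0.702
gripper_force: 0.0
time: 41.65
position: [0.5019, -0.329, 0.0331]
orientation: [0.984, -0.178, -0.0, -0.0]
contact_force: [-0.4, 0.8, 0.3]
width: 0.199
gripper_force: 60.0
[0.16054238 0.04974678 0.02122178]
pA (np.int64(241), np.int64(280)) 16.5
pB (np.int64(307), np.int64(276)) 16.8
pC (np.int64(380), np.int64(274)) 17.7
b0 (np.int64(274), np.int64(271)) 12.6
b1 (np.int64(346), np.int64(270)) 11.5
[  -0.    -0.  -166.9] [-0.     0.001 -0.   ]
[   3.8 -416.4 -170. ] [ 0.    0.   -0.25]
```

View pics/c8.png

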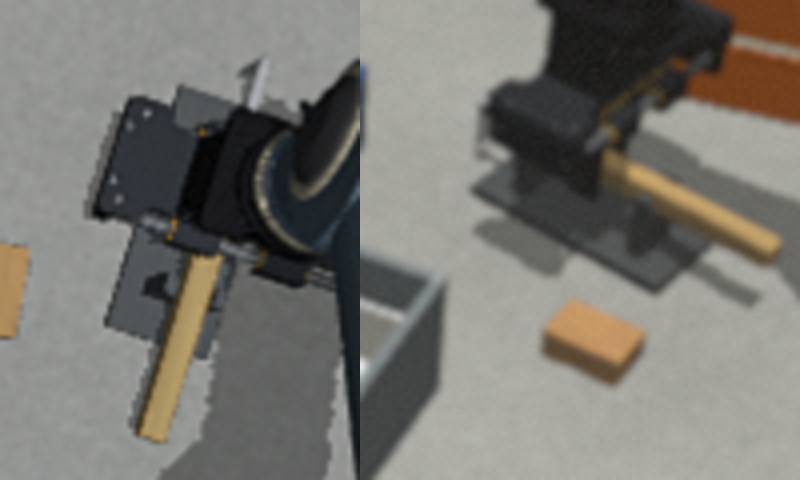

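```bash
cat >> h.py <<'E'
def pp(a,z): # TCP for pole origin at hatch coords a,z (mm)
    P=az(a,z-21)+.002*ly; return (*P,LY)
E
python3 -m jog '0 0 -8 0 0 0;0 0 -22 0 0 0;0 0 -38 0 0 0;0 0 -56 0 0 0;0 0 -76 0 0 0;0 0 -96 0 0 0;0 0 -116 0 0 0;0 0 -134 0 0 0;0 0 -146 0 0 0;0 0 -150 0 0 0'
python3 - <<'E'
from h import *
print(robot.sense()["wrist_torque"])
plan(pp(150,268),pp(84,268),pp(84,223))
E
```

```text
time: 43.0
position: [0.5022, -0.3292, 0.1841]
orientation: [0.984, -0.178, 0.0, 0.0]
contact_force: [-0.5, -0.6, -1.9]
width: 0.193
gripper_force: 60.0
[0.05815832 0.03941151 0.00350545]
[ -60.  -402.4 -163.1] [ 0.   -0.   -0.25]
[66.  0.  0.] [0. 0. 0.]
[ 0. -0. 45.] [0. 0. 0.]
```

```bash
python3 -m jog '0 0 -20 0 0 0;-4 -25 -45 0 0 -0.01;-10 -65 -75 0 0 -0.03;-17 -115 -105 0 0 -0.07;-25 -168 -130 0 0 -0.11;-34 -225 -150 0 0 -0.15;-42 -285 -160 0 0 -0.19;-51 -345 -163 0 0 -0.22;-57 -385 -163 0 0 -0.245;-60 -402.4 -163 0 0 -0.25' && python3 -m jog '0 0 0 0 0 0;0 0 0 0 0 0;5 0 0 0 0 0;15 0 0 0 0 0;25 0 0 0 0 0;38 0 0 0 0 0;50 0 0 0 0 0;60 0 0 0 0 0;65 0 0 0 0 0;66 0 0 0 0 0'
python3 - <<'E'
from h import *
plan(pp(84,223))
t=eyes.get_image("top");s=eyes.get_image("side")
o=np.hstack([cv2.resize(t[90:190,260:360],None,fx=4,fy=4,interpolation=2),cv2.resize(s[70:170,190:290],None,fx=4,fy=4,interpolation=2)]); cv2.imwrite("pics/c9.png",o)
tip=az(84-105,268-36)+.002*ly; print("tip px",w2px("top",tip)-[260,90],w2px("side",tip)-[190,70])
E
```

```text
time: 44.25
position: [0.5865, 0.0716, 0.3454]
orientation: [0.999, -0.052, -0.001, -0.0]
contact_force: [0.1, 0.6, -1.7]
width: 0.2
gripper_force: 60.0
time: 45.5
position: [0.6527, 0.0617, 0.3459]
orientation: [0.999, -0.054, -0.001, -0.0]
contact_force: [-0.2, -0.2, -1.7]
width: 0.198
gripper_force: 60.0
[-0.1  0.1 43.9] [-0.     0.001  0.   ]
tip px [66.98612635 33.24518568] [45.47370432 38.94436544]
```

View pics/c9.png

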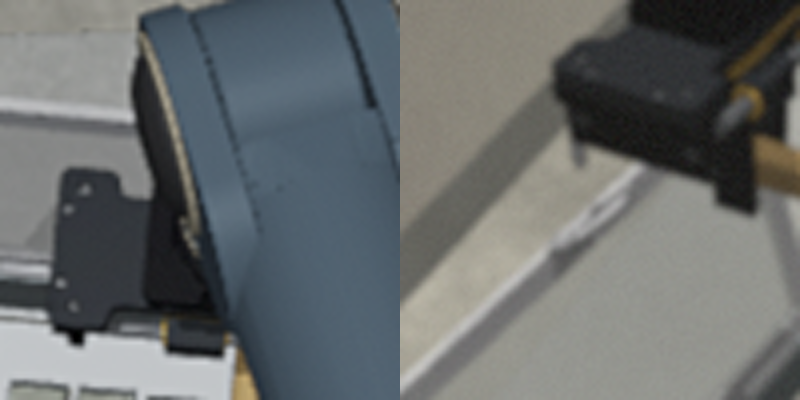

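The prong tip shows at (578,165), within about 2 px of where the model puts it and directly above the ring. Now I'll lower it.

```bash
python3 -m jog '0 0 5 0 0 0;0 0 10 0 0 0;0 0 16 0 0 0;0 0 22 0 0 0;0 0 28 0 0 0;0 0 33 0 0 0;0 0 38 0 0 0;0 0 42 0 0 0;0 0 44 0 0 0;0 0 44 0 0 0'
python3 - <<'E'
from h import *
print(robot.sense()["wrist_torque"])
s=eyes.get_image("side")
cv2.imwrite("pics/c10.png",cv2.resize(s[80:170,190:290],None,fx=6,fy=6,interpolation=2))
P=[az(84-105,223-k)+.002*ly for k in(0,36)]; print([(w2px("side",p)-[190,80])*6 for p in P])
E
```

```text
time: 46.85
position: [0.6525, 0.0617, 0.302]
orientation: [0.999, -0.054, -0.0, -0.0]
contact_force: [0.4, 0.6, -1.4]
width: 0.201
gripper_force: 60.0
[0.0350812  0.01215826 0.0044851 ]
[array([276.21313311, 195.80440448]), array([289.24858004, 281.38152268])]
```

View pics/c10.png

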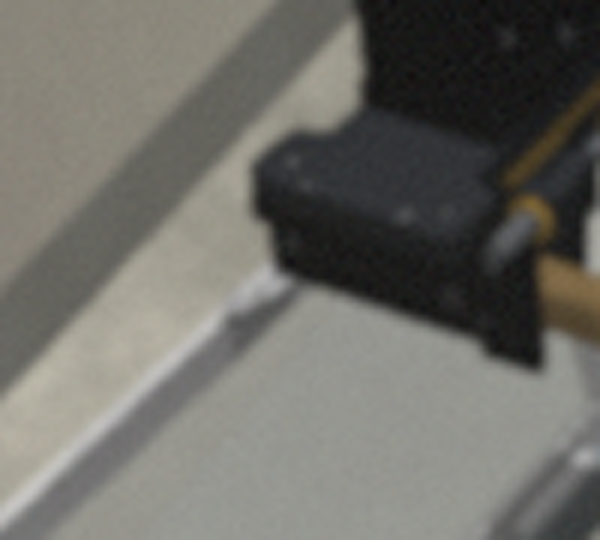

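```bash
cat >> h.py <<'E'
def org(th,sl=4):
    W=rot(np.array([205,-50]),th); ph=th-np.radians(13.7)
    return W+[98-sl*np.cos(ph)*(np.cos(ph)>0),7+sl*max(np.sin(ph),0)]
def rows(th0,th1,n=10):
    """rows from measured TCP as the base, in tool axes (x=lx, z down)"""
    s=robot.sense(); R=Ro.from_quat(s["orientation"])
    for t in np.linspace(th0,th1,n+1)[1:]:
        a,z=org(t); print("%.2f"%t,np.round(R.inv().apply(np.array(pp(a,z)[:3])-s["position"])*1e3,1))
E
python3 -m jog '-1 0 0 0 0 0;-2 0 0 0 0 0;-4 0 0 0 0 0;-6 0 0 0 0 0;-8 0 0 0 0 0;-10 0 0 0 0 0;-12 0 0 0 0 0;-14 0 0 0 0 0;-16 0 0 0 0 0;-18 0 0 0 0 0'
python3 - <<'E'
from h import *
s=robot.sense();print(s["wrist_torque"],s["contact_force"])
a=lx@(H-s["position"])*1e3; print("a now",a, "z",(s["position"][2]-.1)*1e3+21,"contact th",[(t,np.round(org(t),1)) for t in(1.6,1.7,1.75,1.8,1.815,1.83)])
rows(1.75,1.55)
E
```

```text
time: 48.15
position: [0.6353, 0.0634, 0.3022]
orientation: [0.999, -0.054, 0.001, -0.0]
contact_force: [2.7, -0.6, -2.6]
width: 0.204
gripper_force: 60.0
[ 0.00981814 -0.62057352  0.05470206] [ 2.74947294 -0.58717665 -2.57185024]
a now 101.4314970320445 z 223.22870645483306 contact th [(1.6, array([141.2, 217.3])), (1.7, array([120.7, 220.7])), (1.75, array([110.4, 221.6])), (1.8, array([100.1, 222. ])), (1.815, array([ 97., 222.])), (1.83, array([ 93.8, 222. ]))]
1.73 [-13.1  -0.    1.9]
1.71 [-17.2  -0.    2.3]
1.69 [-21.4  -0.    2.7]
1.67 [-25.5  -0.    3.3]
1.65 [-29.6  -0.    3.9]
1.63 [-33.6  -0.    4.7]
1.61 [-37.7  -0.    5.5]
1.59 [-41.8  -0.    6.4]
1.57 [-45.8  -0.    7.3]
1.55 [-49.8  -0.    8.4]
```

Force now +2.7 N, so the hook is engaged. I'll draw the hatch down.

```bash
python3 -m jog '-4 0 1 0 0 0;-9 0 1.5 0 0 0;-13 0 1.9 0 0 0;-18 0 2.4 0 0 0;-23 0 2.9 0 0 0;-28 0 3.6 0 0 0;-33 0 4.6 0 0 0;-39 0 5.7 0 0 0;-44.5 0 7.1 0 0 0;-49.8 0 8.4 0 0 0'
python3 - <<'E'
from h import *
s=robot.sense();print(s["wrist_torque"],s["contact_force"])
rows(1.55,1.25)
im=eyes.get_image("side");cv2.imwrite("pics/s11.png",im)
for t in(1.5,1.55,1.6): print(t,[np.round(w2px("side",az(*rot(np.array([178,0]),t))+ly*y),0) for y in(-.195,.195)])
E
```

```text
time: 49.4
position: [0.5847, 0.0692, 0.2937]
orientation: [0.999, -0.054, -0.0, -0.0]
contact_force: [2.6, -0.0, -0.4]
width: 0.199
gripper_force: 60.0
[ 0.01853805 -0.78219718 -0.0081593 ] [ 2.56296614 -0.02103473 -0.39778996]
1.52 [-4.8  0.2  1.6]
1.49 [-10.7   0.2   3.6]
1.46 [-16.6   0.2   5.7]
1.43 [-22.4   0.2   8. ]
1.40 [-28.1   0.2  10.5]
1.37 [-33.8   0.2  13.1]
1.34 [-39.4   0.2  16. ]
1.31 [-44.9   0.2  19. ]
1.28 [-50.3   0.2  22.2]
1.25 [-55.6   0.2  25.5]
1.5 [array([298.,  90.]), array([196., 191.])]
1.55 [array([294.,  89.]), array([192., 189.])]
1.6 [array([291.,  88.]), array([188., 187.])]
```

View pics/s11.png

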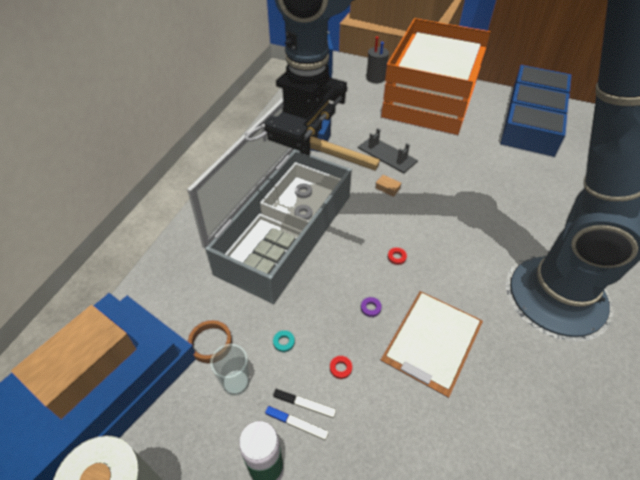

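The hatch has followed to θ ≈ 1.55 (its corner at (192,190)), and all five parts are in their trays. I'll carry on.

```bash
python3 -m jog '-5 0.2 1.6 0 0 0;-10.7 0.2 3.6 0 0 0;-16.6 0.2 5.7 0 0 0;-22.4 0.2 8 0 0 0;-28 0.2 10.5 0 0 0;-33.8 0.2 13 0 0 0;-39.4 0.2 16 0 0 0;-45 0.2 19 0 0 0;-50.3 0.2 22.2 0 0 0;-55.6 0.2 25.5 0 0 0'
python3 - <<'E'
from h import *
s=robot.sense();print(s["wrist_torque"],s["contact_force"])
rows(1.25,0.95)
E
```

```text
time: 50.7
position: [0.5294, 0.0747, 0.268]
orientation: [0.999, -0.054, -0.0, -0.0]
contact_force: [2.4, 0.9, -0.5]
width: 0.2
gripper_force: 60.0
[ 0.20140304 -0.60280539  0.10711233] [ 2.3676522   0.89584515 -0.51150907]
1.22 [-5.3 -0.2  3.4]
1.19 [-10.4  -0.2   7. ]
1.16 [-15.4  -0.2  10.9]
1.13 [-20.2  -0.2  14.8]
1.10 [-25.   -0.2  19. ]
1.07 [-29.7  -0.2  23.3]
1.04 [-34.2  -0.2  27.7]
1.01 [-38.6  -0.2  32.2]
0.98 [-42.8  -0.2  36.9]
0.95 [-46.9  -0.2  41.8]
```

```bash
python3 -m jog '-5.3 0 3.4 0 0 0;-10.4 0 7 0 0 0;-15.4 0 10.9 0 0 0;-20.2 0 14.8 0 0 0;-25 0 19 0 0 0;-29.7 0 23.3 0 0 0;-34.2 0 27.7 0 0 0;-38.6 0 32.2 0 0 0;-42.8 0 36.9 0 0 0;-46.9 0 41.8 0 0 0'
python3 - <<'E'
from h import *
s=robot.sense();print(s["wrist_torque"],s["contact_force"])
rows(.95,0.65)
im=eyes.get_image("side");cv2.imwrite("pics/s12.png",im)
for t in(.9,.95,1.0,1.1): print(t,[np.round(w2px("side",az(*rot(np.array([178,0]),t))+ly*y),0) for y in(-.195,.195)])
E
```

```text
time: 51.95
position: [0.4829, 0.0799, 0.2262]
orientation: [0.999, -0.054, -0.0, -0.0]
contact_force: [1.6, 1.2, -0.1]
width: 0.201
gripper_force: 60.0
[ 0.12802614 -0.39750054 -0.00215759] [ 1.63096916  1.22043882 -0.139026  ]
0.92 [-4.1 -0.1  4.9]
0.89 [-8.  -0.1  9.9]
0.86 [-11.6  -0.1  15.1]
0.83 [-15.2  -0.1  20.4]
0.80 [-18.6  -0.1  25.8]
0.77 [-21.8  -0.1  31.4]
0.74 [-24.8  -0.1  37. ]
0.71 [-27.7  -0.1  42.7]
0.68 [-30.5  -0.1  48.5]
0.65 [-33.   -0.1  54.3]
0.9 [array([334., 115.]), array([241., 222.])]
0.95 [array([331., 112.]), array([238., 219.])]
1.0 [array([329., 110.]), array([234., 216.])]
1.1 [array([323., 105.]), array([227., 210.])]
```

View pics/s12.png

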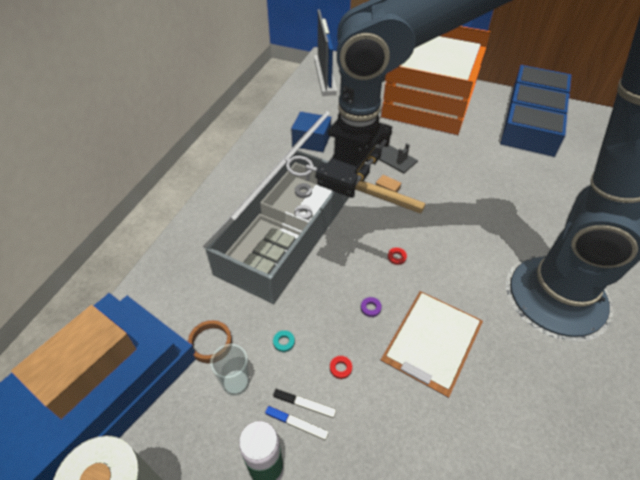

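The hatch is at about 0.97 rad and following the model, with the ring still on the prong at (300,165).

```bash
python3 -m jog '-4.1 0 4.9 0 0 0;-8 0 9.9 0 0 0;-11.6 0 15 0 0 0;-15.2 0 20.4 0 0 0;-18.6 0 25.8 0 0 0;-21.8 0 31.4 0 0 0;-24.8 0 37 0 0 0;-27.7 0 42.7 0 0 0;-30.5 0 48.5 0 0 0;-33 0 54.3 0 0 0'
python3 - <<'E'
from h import *
s=robot.sense();print(s["wrist_torque"],s["contact_force"])
rows(.65,0.37)
E
```

```text
time: 53.25
position: [0.45, 0.0835, 0.1718]
orientation: [0.999, -0.054, -0.0, -0.0]
contact_force: [-2.4, 1.0, 1.0]
width: 0.201
gripper_force: 60.0
[0.09839305 0.11456709 0.03307579] [-2.44887479  0.97740056  1.03568419]
0.62 [-2.2 -0.   5.5]
0.59 [-4.3 -0.  11.1]
0.57 [-6.2 -0.  16.8]
0.54 [-8.  -0.  22.5]
0.51 [-9.6 -0.  28.3]
0.48 [-11.1  -0.   34.1]
0.45 [-12.4  -0.   40. ]
0.43 [-13.6  -0.   45.9]
0.40 [-14.5  -0.   51.8]
0.37 [-15.4  -0.   57.8]
```

```bash
cat >> h.py <<'E'
def hatch_fit(lo,hi):
    """free-edge fit in the side (far part may be hidden) and top views: best gradient along the projected edge"""
    for n,ys in(("side",np.linspace(.06,.19,60)),("top",np.linspace(.09,.19,60))):
        im=cv2.GaussianBlur(cv2.cvtColor(eyes.get_image(n),cv2.COLOR_BGR2GRAY).astype(np.float32),(0,0),.8)
        best=[]
        for t in np.arange(lo,hi,.01):
            p=np.array([w2px(n,az(*rot(np.array([175,0]),t))+ly*y) for y in ys],np.float32)
            best.append((float(cv2.remap(im,p[:,:1],p[:,1:],1).mean()),round(t,2)))
        b=np.array([x[0] for x in best]); g=np.abs(np.gradient(b)); i=np.argsort(-b)[:4]; j=np.argsort(-g)[:4]
        print(n,"bright",[best[k] for k in i],"grad",[(round(float(g[k]),1),best[k][1]) for k in j])
E
python3 - <<'E'
from h import *
s=robot.sense();print(s["wrist_torque"],s["contact_force"])
hatch_fit(.4,1.2)
E
```

```text
[0.09839305 0.11456709 0.03307579] [-2.44887479  0.97740056  1.03568419]Traceback (most recent call last):
  File "<stdin>", line 3, in <module>
  File "h.py", line 67, in hatch_fit
    p=np.array([w2px(n,az(*rot(np.array([175,0]),t))+ly*y) for y in ys],np.float32)
                ~~~~^^^^^^^^^^^^^^^^^^^^^^^^^^^^^^^^^^^^^^
  File "h.py", line 12, in w2px
    c=eyes.camera_params(n); K=np.array(c["intrinsics"]); p=np.array(c["R"])@np.array(X)+np.array(c["t"])
ValueError: time passes only in moves, steps and waits
```

```bash
cat > fix.py <<'E'
s=open("h.py").read()
s=s.replace("def ray(","from functools import lru_cache\n@lru_cache\ndef cam(n): return eyes.camera_params(n)\ndef ray(",1).replace("c=eyes.camera_params(n); K","c=cam(n); K")
open("h.py","w").write(s)
E
python3 fix.py
python3 - <<'E'
from h import *
hatch_fit(.4,1.2)
s=robot.sense();print(s["wrist_torque"],s["contact_force"])
E
```

```text
side bright [(177.14266967773438, np.float64(0.68)), (176.07838439941406, np.float64(0.69)), (174.8726348876953, np.float64(1.18)), (174.84947204589844, np.float64(1.19))] grad [(8.4, np.float64(0.66)), (7.4, np.float64(0.65)), (6.1, np.float64(0.67)), (5.8, np.float64(0.97))]
top bright [(161.07522583007812, np.float64(0.42)), (161.0532989501953, np.float64(0.4)), (160.94932556152344, np.float64(0.41)), (160.87892150878906, np.float64(0.43))] grad [(9.0, np.float64(0.65)), (8.2, np.float64(0.48)), (8.0, np.float64(0.49)), (7.8, np.float64(0.64))]
[0.04466791 0.0235425  0.03194935] [-0.57541779  0.17970662 -1.56438316]
```

The hatch is at about 0.67 rad, so it is following, and the force has settled. I'll continue.

```bash
python3 -m jog '-2 0 5 0 0 0;-4 0 10.5 0 0 0;-6 0 16 0 0 0;-8 0 22 0 0 0;-9.6 0 28 0 0 0;-11 0 34 0 0 0;-12.4 0 40 0 0 0;-13.6 0 46 0 0 0;-14.5 0 52 0 0 0;-15.4 0 57.8 0 0 0'
python3 - <<'E'
from h import *
s=robot.sense();print(s["wrist_torque"],s["contact_force"])
hatch_fit(.25,.6)
rows(.37,0.17)
E
```

```text
time: 54.65
position: [0.4349, 0.0852, 0.114]
orientation: [0.999, -0.054, -0.0, -0.0]
contact_force: [-1.2, 0.2, -1.0]
width: 0.198
gripper_force: 60.0
[0.11880799 0.05132302 0.00987911] [-1.18732483  0.24688989 -0.98152317]
side bright [(189.05648803710938, np.float64(0.59)), (187.1195526123047, np.float64(0.58)), (185.835693359375, np.float64(0.57)), (185.19912719726562, np.float64(0.56))] grad [(8.5, np.float64(0.41)), (8.1, np.float64(0.4)), (8.1, np.float64(0.42)), (7.7, np.float64(0.39))]
top bright [(158.73980712890625, np.float64(0.5)), (158.70614624023438, np.float64(0.51)), (158.69363403320312, np.float64(0.49)), (158.69332885742188, np.float64(0.47))] grad [(5.0, np.float64(0.41)), (4.9, np.float64(0.4)), (4.4, np.float64(0.42)), (3.9, np.float64(0.39))]
0.35 [-0.4 -0.2  4. ]
0.33 [-0.9 -0.2  8.3]
0.31 [-1.2 -0.2 12.6]
0.29 [-1.4 -0.2 16.8]
0.27 [-1.6 -0.2 21.1]
0.25 [-1.7 -0.2 25.4]
0.23 [-1.7 -0.2 29.7]
0.21 [-1.6 -0.2 33.9]
0.19 [-1.4 -0.2 38.1]
0.17 [-1.2 -0.2 42.4]
```

```bash
python3 -m jog '-0.4 0 4 0 0 0;-0.9 0 8.3 0 0 0;-1.2 0 12.6 0 0 0;-1.4 0 16.8 0 0 0;-1.6 0 21 0 0 0;-1.7 0 25.4 0 0 0;-1.7 0 29.7 0 0 0;-1.6 0 34 0 0 0;-1.4 0 38 0 0 0;-1.2 0 42.4 0 0 0'
python3 - <<'E'
from h import *
s=robot.sense();print(s["wrist_torque"],s["contact_force"])
hatch_fit(.0,.4)
rows(.17,0.0)
E
```

```text
time: 56.0
position: [0.4338, 0.0853, 0.0718]
orientation: [0.999, -0.054, -0.0, -0.0]
contact_force: [-1.1, 1.0, -0.0]
width: 0.204
gripper_force: 60.0
[0.04779192 0.10953212 0.04940263] [-1.10556805  1.00549171 -0.00593734]
side bright [(191.4519500732422, np.float64(0.3)), (191.40411376953125, np.float64(0.29)), (191.38385009765625, np.float64(0.31)), (191.33843994140625, np.float64(0.28))] grad [(13.0, np.float64(0.21)), (12.6, np.float64(0.2)), (11.9, np.float64(0.22)), (11.0, np.float64(0.19))]
top bright [(168.66180419921875, np.float64(0.39)), (167.98074340820312, np.float64(0.38)), (167.28509521484375, np.float64(0.37)), (166.65814208984375, np.float64(0.36))] grad [(9.2, np.float64(0.18)), (9.1, np.float64(0.17)), (9.0, np.float64(0.19)), (8.6, np.float64(0.16))]
0.15 [-0.1 -0.1  3.8]
0.14 [ 0.3 -0.1  7.3]
0.12 [ 0.7 -0.1 10.9]
0.10 [ 1.1 -0.1 14.5]
0.09 [ 1.6 -0.1 18. ]
0.07 [ 2.2 -0.1 21.6]
0.05 [ 2.8 -0.1 25.1]
0.03 [ 3.5 -0.1 28.6]
0.02 [ 4.3 -0.1 32.1]
0.00 [ 5.1 -0.1 35.6]
```

```bash
python3 -m jog '0 0 3.5 0 0 0;0.3 0 7 0 0 0;0.6 0 10 0 0 0;1 0 13 0 0 0;1.4 0 16 0 0 0;1.8 0 19 0 0 0;2.2 0 22 0 0 0;2.6 0 24 0 0 0;3 0 26 0 0 0;3.2 0 27 0 0 0'
python3 - <<'E'
from h import *
s=robot.sense();print(s["wrist_torque"],s["contact_force"])
hatch_fit(-.05,.2)
rows(.04,-0.06)
E
```

```text
time: 57.35
position: [0.4369, 0.0849, 0.0449]
orientation: [0.999, -0.054, -0.0, -0.0]
contact_force: [0.1, 0.2, 0.1]
width: 0.197
gripper_force: 60.0
[-0.02932222 -0.12757893  0.03455853] [0.08481725 0.17583198 0.09918419]
side bright [(194.72251892089844, np.float64(0.16)), (194.61276245117188, np.float64(0.17)), (194.5754852294922, np.float64(0.15)), (194.4929656982422, np.float64(0.18))] grad [(13.3, np.float64(0.07)), (13.0, np.float64(0.08)), (12.8, np.float64(0.06)), (11.8, np.float64(0.09))]
top bright [(174.46104431152344, np.float64(0.19)), (174.35784912109375, np.float64(0.18)), (174.05117797851562, np.float64(0.17)), (173.35174560546875, np.float64(0.16))] grad [(6.0, np.float64(0.06)), (5.9, np.float64(0.05)), (5.9, np.float64(0.07)), (5.7, np.float64(0.08))]
0.03 [ 0.5 -0.1  2.8]
0.02 [ 0.9 -0.1  4.8]
0.01 [ 1.4 -0.1  6.9]
0.00 [ 1.9 -0.1  8.9]
-0.01 [ 2.4 -0.1 11. ]
-0.02 [ 2.9 -0.1 13. ]
-0.03 [ 3.4 -0.1 15.1]
-0.04 [ 4.  -0.1 17.1]
-0.05 [ 4.6 -0.1 19.1]
-0.06 [ 5.2 -0.1 21.1]
```

```bash
python3 -m jog '0 0 1 0 0 0;0.3 0 2 0 0 0;0.5 0 3 0 0 0;0.7 0 4 0 0 0;0.9 0 5 0 0 0;1.1 0 6 0 0 0;1.3 0 7 0 0 0;1.5 0 8 0 0 0;1.7 0 9 0 0 0;1.9 0 10 0 0 0'
python3 - <<'E'
from h import *
s=robot.sense();print(s["wrist_torque"],s["contact_force"])
hatch_fit(-.06,.15)
E
```

```text
time: 58.7
position: [0.4388, 0.0847, 0.035]
orientation: [0.999, -0.054, -0.0, -0.0]
contact_force: [-0.3, 0.7, -0.1]
width: 0.196
gripper_force: 60.0
[ 0.04655806 -0.13871268 -0.00280717] [-0.27876105  0.6523427  -0.12398938]
side bright [(195.50193786621094, np.float64(0.12)), (195.3834686279297, np.float64(0.13)), (195.33865356445312, np.float64(0.11)), (195.20822143554688, np.float64(0.14))] grad [(12.7, np.float64(0.03)), (12.6, np.float64(0.02)), (12.0, np.float64(0.04)), (11.8, np.float64(0.01))]
top bright [(179.48348999023438, np.float64(0.14)), (178.77325439453125, np.float64(0.13)), (177.66348266601562, np.float64(0.12)), (175.96702575683594, np.float64(0.11))] grad [(4.6, np.float64(0.03)), (4.5, np.float64(0.02)), (4.5, np.float64(0.04)), (4.4, np.float64(0.01))]
```

```bash
python3 -m jog '0 0 0.5 0 0 0;0.1 0 1 0 0 0;0.2 0 1.5 0 0 0;0.4 0 2 0 0 0;0.5 0 2.5 0 0 0;0.6 0 3 0 0 0;0.8 0 3.5 0 0 0;0.9 0 4 0 0 0;0.9 0 4 0 0 0;0.9 0 4 0 0 0'
python3 - <<'E'
from h import *
s=robot.sense();print(s["wrist_torque"],s["contact_force"])
hatch_fit(-.06,.15)
E
```

```text
time: 60.05
position: [0.4394, 0.0847, 0.0309]
orientation: [0.999, -0.054, -0.001, -0.0]
contact_force: [-4.0, -0.1, 3.5]
width: 0.196
gripper_force: 60.0
[0.16691408 0.3157009  0.05016898] [-4.01634673 -0.07398236  3.49313432]
side bright [(195.5597686767578, np.float64(0.12)), (195.45419311523438, np.float64(0.13)), (195.38375854492188, np.float64(0.11)), (195.27354431152344, np.float64(0.14))] grad [(12.7, np.float64(0.03)), (12.6, np.float64(0.02)), (12.0, np.float64(0.04)), (11.7, np.float64(0.01))]
top bright [(179.55357360839844, np.float64(0.14)), (178.8334503173828, np.float64(0.13)), (177.7071075439453, np.float64(0.12)), (175.9843292236328, np.float64(0.11))] grad [(4.6, np.float64(0.03)), (4.6, np.float64(0.04)), (4.6, np.float64(0.02)), (4.4, np.float64(0.01))]
```

```bash
python3 -m jog '-0.3 0 0.2 0 0 0;-0.5 0 0.5 0 0 0;-0.7 0 0.8 0 0 0;-0.8 0 1.1 0 0 0;-1 0 1.4 0 0 0;-1 0 1.7 0 0 0;-1 0 2 0 0 0;-1 0 2 0 0 0;-1 0 2 0 0 0;-1 0 2 0 0 0'
python3 - <<'E'
from h import *
s=robot.sense();print(s["wrist_torque"],s["contact_force"])
hatch_fit(-.06,.15)
E
```

```text
time: 61.4
position: [0.4394, 0.0848, 0.0292]
orientation: [0.999, -0.054, 0.0, -0.0]
contact_force: [1.9, 0.3, 5.2]
width: 0.2
gripper_force: 60.0
[ 0.01803943 -0.89028468  0.05333134] [1.87998844 0.2550145  5.20984864]
side bright [(195.7274932861328, np.float64(0.12)), (195.62533569335938, np.float64(0.11)), (195.55197143554688, np.float64(0.13)), (195.31845092773438, np.float64(0.14))] grad [(12.9, np.float64(0.03)), (12.7, np.float64(0.02)), (12.2, np.float64(0.04)), (11.8, np.float64(0.01))]
top bright [(179.75897216796875, np.float64(0.14)), (179.05233764648438, np.float64(0.13)), (177.93280029296875, np.float64(0.12)), (176.22119140625, np.float64(0.11))] grad [(4.6, np.float64(0.03)), (4.6, np.float64(0.02)), (4.6, np.float64(0.04)), (4.5, np.float64(0.01))]
```

```bash
python3 - <<'E'
from h import *
s=robot.sense(); print("origin a,z",lx@(H-s["position"])*1e3,(s["position"][2]-.1)*1e3+21)
E
python3 -m jog '0 0 -1 0 0 0;0 0 -2 0 0 0;0 0 -3 0 0 0;0 0 -4 0 0 0;0 0 -5 0 0 0;0 0 -6 0 0 0;0 0 -8 0 0 0;0 0 -10 0 0 0;0 0 -12 0 0 0;0 0 -12 0 0 0'
python3 - <<'E'
from h import *
s=robot.sense();print(s["wrist_torque"],s["contact_force"])
im=eyes.get_image("side")
print(np.round(w2px("side",az(298-105,-55+21)+.0*ly)),np.round(w2px("side",s["position"])))
E
```

```text
origin a,z 298.517569149861 -49.796136326641886
time: 62.75
position: [0.4388, 0.0848, 0.0412]
orientation: [0.999, -0.054, -0.0, -0.0]
contact_force: [0.3, -0.6, -1.5]
width: 0.201
gripper_force: 60.0
[ 0.06133893  0.04041706 -0.01771943] [ 0.28526708 -0.60057929 -1.52336841]
[326. 230.] [366. 254.]
```

```bash
python3 -m jog '0 0 -2 0 0 0;0 0 -4 0 0 0;0 0 -6 0 0 0;0 0 -8 0 0 0;0 0 -10 0 0 0;0 0 -12 0 0 0;0 0 -14 0 0 0;0 0 -16 0 0 0;0 0 -18 0 0 0;0 0 -18 0 0 0' && python3 -m jog '0 0 -2 0 0 0;0 0 -4 0 0 0;0 0 -6 0 0 0;0 0 -8 0 0 0;0 0 -10 0 0 0;0 0 -12 0 0 0;0 0 -15 0 0 0;0 0 -18 0 0 0;0 0 -21 0 0 0;0 0 -21 0 0 0'
python3 - <<'E'
from h import *
hatch_fit(-.06,.15)
E
```

```text
time: 64.05
position: [0.4388, 0.0847, 0.0592]
orientation: [0.999, -0.054, -0.0, -0.0]
contact_force: [-0.7, -0.2, -1.3]
width: 0.196
gripper_force: 60.0
time: 65.3
position: [0.4389, 0.0848, 0.0803]
orientation: [0.999, -0.054, -0.0, -0.0]
contact_force: [0.4, 0.1, -2.0]
width: 0.198
gripper_force: 60.0
side bright [(195.70266723632812, np.float64(0.12)), (195.60533142089844, np.float64(0.13)), (195.50115966796875, np.float64(0.11)), (195.42684936523438, np.float64(0.14))] grad [(12.6, np.float64(0.03)), (12.6, np.float64(0.02)), (11.9, np.float64(0.04)), (11.8, np.float64(0.01))]
top bright [(179.46746826171875, np.float64(0.14)), (178.74539184570312, np.float64(0.13)), (177.61512756347656, np.float64(0.12)), (175.89309692382812, np.float64(0.11))] grad [(4.6, np.float64(0.03)), (4.6, np.float64(0.02)), (4.6, np.float64(0.04)), (4.4, np.float64(0.01))]
```

```bash
python3 -m jog '0 0 -4 0 0 0;0 0 -10 0 0 0;0 0 -20 0 0 0;0 0 -32 0 0 0;0 0 -46 0 0 0;0 0 -60 0 0 0;0 0 -74 0 0 0;0 0 -86 0 0 0;0 0 -96 0 0 0;0 0 -100 0 0 0'
python3 - <<'E'
from h import *
plan((.502,-.329,.18,-20.5)); hatch_fit(-.06,.15)
E
```

```text
time: 66.65
position: [0.439, 0.0848, 0.1807]
orientation: [0.999, -0.054, 0.0, -0.0]
contact_force: [-1.1, 0.1, -1.3]
width: 0.199
gripper_force: 60.0
[107.3 404.6   0.6] [-0.   -0.    0.25]
side bright [(194.2914276123047, np.float64(0.12)), (194.2366180419922, np.float64(0.13)), (194.09515380859375, np.float64(0.14)), (194.07327270507812, np.float64(0.11))] grad [(12.5, np.float64(0.03)), (12.5, np.float64(0.02)), (11.8, np.float64(0.04)), (11.7, np.float64(0.01))]
top bright [(179.33059692382812, np.float64(0.14)), (178.60861206054688, np.float64(0.13)), (177.47975158691406, np.float64(0.12)), (175.76104736328125, np.float64(0.11))] grad [(4.6, np.float64(0.03)), (4.6, np.float64(0.02)), (4.6, np.float64(0.04)), (4.4, np.float64(0.01))]
```

```bash
python3 -m jog '4 15 0 0 0 0.01;13 50 0 0 0 0.03;26 100 0 0 0 0.06;41 155 0 0 0 0.1;56 210 0 0 0 0.14;71 268 0 0 0 0.17;86 325 0 0 0 0.2;98 370 0 0 0 0.23;105 396 0 0 0 0.248;107.3 404.6 0.5 0 0 0.25' && python3 -m jog '0 0 0 0 0 0;0 0 0 0 0 0;0 0 0 0 0 0;0 0 0 0 0 0;0 0 0 0 0 0;0 0 0 0 0 0;0 0 0 0 0 0;0 0 0 0 0 0;0 0 0 0 0 0;0 0 0 0 0 0'
python3 - <<'E'
from h import *
s=robot.sense(); R=Ro.from_quat(s["orientation"]); plan((.502,-.329,.18,-20.5))
px=R.apply([1,0,0]); O=s["position"]+.021*up
for n in("top","side"):
    im=eyes.get_image(n); cv2.imwrite(f"pics/pole_{n}.png",im)
    hsv=cv2.cvtColor(im,cv2.COLOR_BGR2HSV); m=((hsv[...,0]>8)&(hsv[...,0]<28)&(hsv[...,1]>70)&(hsv[...,2]>90)).astype(np.uint8)
    box=[w2px(n,O+px*k) for k in(-.165,-.02)]; box=np.array(box); lo=box.min(0)-14;hi=box.max(0)+14
    mm=np.zeros_like(m); a,b=lo.astype(int),hi.astype(int); mm[a[1]:b[1],a[0]:b[0]]=m[a[1]:b[1],a[0]:b[0]]
    k,lab,st,_=cv2.connectedComponentsWithStats(mm); i=1+np.argmax(st[1:,4]); v,u=np.nonzero(lab==i)
    d=cv2.fitLine(np.stack([u,v],1).astype(np.float32),cv2.DIST_L2,0,.01,.01).ravel()
    print(n,st[i],"ang",np.degrees(np.arctan2(d[1],d[0]))%180,"ctr",u.mean(),v.mean())
    for p in(-6,-3,0,3,6):
        x=px*np.cos(np.radians(p))+up*np.sin(np.radians(p)); e=w2px(n,O-.15*x)-w2px(n,O-.02*x); print(p,round(np.degrees(np.arctan2(e[1],e[0]))%180,1),np.round(w2px(n,O-.15*x),1))
E
```

```text
time: 68.0
position: [0.5003, -0.332, 0.1783]
orientation: [0.984, -0.18, -0.001, 0.0]
contact_force: [-0.1, 0.2, -1.1]
width: 0.198
gripper_force: 60.0
time: 69.25
position: [0.5018, -0.3291, 0.1794]
orientation: [0.984, -0.178, -0.0, -0.0]
contact_force: [0.2, -0.7, -1.3]
width: 0.2
gripper_force: 60.0
[ 0.2 -0.2 -0.6] [-0.     0.001 -0.   ]
top [473 259  24  53 438] ang 107.71626 ctr 483.9840182648402 285.027397260274
-6 104.9 [477.8 310.7]
-3 105.9 [476.5 310.9]
0 106.9 [475.4 310.9]
3 107.9 [474.2 310.7]
6 108.8 [473.2 310.4]
side [ 388   83   76   51 2718] ang 179.26509 ctr 431.38373804267843 106.3907284768212
-6 19.3 [446.5 112.5]
-3 22.2 [446.  115.3]
0 25.1 [445.4 118. ]
3 27.9 [444.7 120.6]
6 30.6 [443.9 123.1]
```

```bash
cat > pitch.py <<'E'
from h import *
def run(files,O,px,c0):
    for n,f in files.items():
        im=cv2.imread(f) if isinstance(f,str) else f
        hsv=cv2.cvtColor(im,cv2.COLOR_BGR2HSV); m=(hsv[...,0]>8)&(hsv[...,0]<28)&(hsv[...,1]>70)&(hsv[...,1]<185)&(hsv[...,2]>90)
        p0,p1=[w2px(n,O+px*k) for k in(-.175,-.02)]
        roi=np.zeros(m.shape,np.uint8); cv2.line(roi,tuple(int(i) for i in p0),tuple(int(i) for i in p1),1,26)
        m=(m&(roi>0)).astype(np.uint8); m=cv2.morphologyEx(m,cv2.MORPH_OPEN,np.ones((3,3)))
        k,lab,st,_=cv2.connectedComponentsWithStats(m); i=1+np.argmax(st[1:,4]); v,u=np.nonzero(lab==i)
        d=cv2.fitLine(np.stack([u,v],1).astype(np.float32),cv2.DIST_L2,0,.01,.01).ravel()
        e=p0-p1; print(n,st[i],"ang",round(np.degrees(np.arctan2(d[1],d[0]))%180,2),"level model",round(np.degrees(np.arctan2(e[1],e[0]))%180,2), "medS",np.median(hsv[...,1][lab==i]))
yaw=np.radians(-20.5); px=np.array([np.cos(yaw),np.sin(yaw),0])
print("initial"); run({"top":"pics/top0.png","side":"pics/side0.png"},np.array([.502,-.329,.054]),px,0)
print("now"); run({"top":"pics/pole_top.png","side":"pics/pole_side.png"},np.array([.5018,-.3291,.2004]),px,0)
E
python3 pitch.py
```

```text
initial
top [455 248  24  62 455] ang 107.18 level model 107.13 medS 109.0
side [383 135  51  29 335] ang 27.45 level model 27.72 medS 111.0
now
top [473 259  23  53 437] ang 107.66 level model 106.89 medS 108.0
side [398  93  50  28 386] ang 26.91 level model 25.16 medS 116.0
```

```bash
python3 -m jog '0 0 10 0 -0.01 0;0 0 25 0 -0.02 0;0 0 42 0 -0.035 0;0 0 60 0 -0.035 0;0 0 78 0 -0.035 0;0 0 95 0 -0.035 0;0 0 110 0 -0.035 0;0 0 122 0 -0.035 0;0 0 129 0 -0.035 0;0 0 130 0 -0.035 0' && python3 -m jog '0 0 1 0 0 0;0 0 3 0 0 0;0 0 5 0 0 0;0 0 7 0 0 0;0 0 9 0 0 0;0 0 11 0 0 0;0 0 13 0 0 0;0 0 14 0 0 0;0 0 15 0 0 0;0 0 15 0 0 0'
python3 - <<'E'
from h import *
s=robot.sense();print(s["wrist_torque"],s["contact_force"],s["position"]); plan((.502,-.3290,.0335,-20.5))
E
```

```text
time: 70.6
position: [0.5016, -0.329, 0.049]
orientation: [0.984, -0.178, -0.018, -0.003]
contact_force: [-0.1, -0.7, -1.4]
width: 0.2
gripper_force: 60.0
time: 71.85
position: [0.5011, -0.3289, 0.0343]
orientation: [0.984, -0.178, -0.018, -0.003]
contact_force: [-0.5, -0.8, -2.0]
width: 0.201
gripper_force: 60.0
[ 0.01173961  0.01270273 -0.0208054 ] [-0.45945292 -0.80001395 -2.0099987 ] [ 0.50114958 -0.32889426  0.03433549]
[ 0.9 -0.2  0.8] [-0.     0.036 -0.   ]
```

```bash
python3 -m jog '0 0 0.3 0 0 0;0 0 0.6 0 0 0;0 0 0.9 0 0 0;0 0 1.2 0 0 0;0 0 1.5 0 0 0;0 0 1.5 0 0 0;0 0 1.5 0 0 0;0 0 1.5 0 0 0;0 0 1.5 0 0 0;0 0 1.5 0 0 0'
```

```text
time: 73.1
position: [0.5012, -0.3289, 0.0331]
orientation: [0.984, -0.178, -0.018, -0.003]
contact_force: [-1.4, 0.7, 2.4]
width: 0.199
gripper_force: 60.0
```

Seated, with the rest carrying the pole. Now I'll release and lift away.

```bash
python3 -m jog '0 0 0 0 0 0;0 0 0 0 0 0;0 0 0 0 0 0;0 0 0 0 0 0;0 0 0 0 0 0;0 0 0 0 0 0;0 0 0 0 0 0;0 0 0 0 0 0;0 0 0 0 0 0;0 0 0 0 0 0' 0.3 && python3 -m jog '0 0 -5 0 0 0;0 0 -15 0 0 0;0 0 -30 0 0 0;0 0 -50 0 0 0;0 0 -75 0 0.01 0;0 0 -100 0 0.02 0;0 0 -125 0 0.035 0;0 0 -145 0 0.035 0;0 0 -160 0 0.035 0;0 0 -165 0 0.035 0' && python3 -m jog '-20 10 0 0 0 0;-50 35 -5 0 0 0;-85 65 -10 0 0 0;-120 100 -15 0 0 0;-150 135 -20 0 0 0;-180 170 -20 0 0 0;-205 200 -20 0 0 0;-225 225 -20 0 0 0;-235 240 -20 0 0 0;-240 245 -20 0 0 0'
python3 - <<'E'
from h import *
import pitch
px=pitch.px
t,s=eyes.get_image("top"),eyes.get_image("side"); cv2.imwrite("pics/fin_top.png",t); cv2.imwrite("pics/fin_side.png",s)
print("final"); pitch.run({"top":t,"side":s},np.array([.502,-.329,.054]),px,0)
a=cv2.imread("pics/top0.png").astype(int); d=(np.abs(t.astype(int)-a).max(2)>45).astype(np.uint8); d=cv2.morphologyEx(d,cv2.MORPH_OPEN,np.ones((3,3)))
k,l,st,c=cv2.connectedComponentsWithStats(d); print([list(map(int,x)) for x in st[1:] if x[4]>15])
hatch_fit(-.06,.15)
E
```

```text
time: 74.35
position: [0.5012, -0.3289, 0.0329]
orientation: [0.984, -0.178, -0.018, -0.003]
contact_force: [-0.2, 0.5, -0.6]
width: 0.701
gripper_force: 0.0
time: 75.6
position: [0.507, -0.3312, 0.1992]
orientation: [0.984, -0.178, 0.001, 0.0]
contact_force: [0.1, -0.9, -0.1]
width: 0.697
gripper_force: 0.0
time: 76.85
position: [0.1948, -0.4765, 0.2175]
orientation: [0.984, -0.179, -0.001, -0.001]
contact_force: [-0.1, -0.1, -0.1]
width: 0.697
gripper_force: 0.0
initial
top [455 248  24  62 455] ang 107.18 level model 107.13 medS 109.0
side [383 135  51  29 335] ang 27.45 level model 27.72 medS 111.0
now
top [473 259  23  53 437] ang 107.66 level model 106.89 medS 108.0
side [398  93  50  28 386] ang 26.91 level model 25.16 medS 116.0
final
top [455 248  25  62 457] ang 107.31 level model 107.13 medS 110.0
side [383 135  52  29 322] ang 27.25 level model 27.72 medS 111.0
[[300, 122, 6, 3, 18], [251, 154, 9, 3, 27], [398, 155, 7, 4, 26], [285, 157, 6, 3, 18], [242, 158, 164, 75, 1925], [324, 161, 10, 3, 30], [338, 162, 9, 3, 27], [349, 163, 8, 3, 24], [326, 173, 62, 8, 191], [240, 2
[... 188 characters left out ...]
11, 379, 20, 46, 334], [438, 390, 30, 16, 185], [626, 393, 14, 29, 300], [568, 397, 13, 11, 86], [609, 441, 31, 39, 709], [386, 477, 10, 3, 28]]
side bright [(183.6579132080078, np.float64(0.12)), (183.60162353515625, np.float64(0.13)), (183.46499633789062, np.float64(0.14)), (183.44583129882812, np.float64(0.11))] grad [(11.8, np.float64(0.03)), (11.8, np.float64(0.02)), (11.2, np.float64(0.04)), (11.0, np.float64(0.01))]
top bright [(170.379150390625, np.float64(0.14)), (169.65513610839844, np.float64(0.13)), (168.5380401611328, np.float64(0.12)), (166.8485565185547, np.float64(0.11))] grad [(4.5, np.float64(0.03)), (4.4, np.float64(0.02)), (4.4, np.float64(0.04)), (4.3, np.float64(0.01))]
```

```bash
python3 -c "
from plant import robot
print(robot.hand_in())"
```

```text
the job is handed in; nothing more can be done
None
```

I've handed the job in at about 77 s: all three pads are in the shallow tray and both bearings in the deep tray, the hatch was drawn steadily shut using only the hook pole, and the pole is back in its rest, prong down. The final images show nothing else on the counter moved, and no judge's result came back.

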